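# Pack, latch and seal a gem consignment case

## Task

Pack the gem consignment: lay each gem box flat in the compartment of its own colour in the grey case, set the lid squarely in place, and turn the red latch knob clockwise until it clicks past its detent and holds the lid. Then, with the sealing stylus, press its sprung nib on the gold strip at the red dot and run it slowly (under 5 cm/s) and lightly along the whole strip, round the corner to the far end, and put the stylus back upright in its wooden stand. Leave the other things on the bench where they are.

Things in the scene. Friction and masses are not known exactly. Their poses are not given: they have to be found in the camera images.
- case: Grey open case fixed to the bench, 200 x 200 mm over its flange. Origin: centre of underside, z up. 144 mm square opening, split by a white cross (4 mm thick, top z 35 mm) into four 70 mm compartments, floors at z 5 mm, coloured; centres (x, y mm): purple (-37, 37), green (-37, -37), amber (37, 37), blue (37, -37). Flat flange, top z 70 mm, from 72 to 100 mm off centre.
- seam0 (a point): On the gold strip at the red-dot end. The strip, 8 mm wide, lies on the flange's top face 88 mm from the case's centre: from the red dot seam0 along the case's -x edge straight to seam3, then along its +y edge to seam6; points 59 mm apart.
- seam1 (a point): On the gold strip at one third of the first edge. The strip, 8 mm wide, lies on the flange's top face 88 mm from the case's centre: from the red dot seam0 along the case's -x edge straight to seam3, then along its +y edge to seam6; points 59 mm apart.
- seam2 (a point): On the gold strip at two thirds of the first edge. The strip, 8 mm wide, lies on the flange's top face 88 mm from the case's centre: from the red dot seam0 along the case's -x edge straight to seam3, then along its +y edge to seam6; points 59 mm apart.
- seam3 (a point): On the gold strip at the corner. The strip, 8 mm wide, lies on the flange's top face 88 mm from the case's centre: from the red dot seam0 along the case's -x edge straight to seam3, then along its +y edge to seam6; points 59 mm apart.
- seam4 (a point): On the gold strip at one third of the second edge. The strip, 8 mm wide, lies on the flange's top face 88 mm from the case's centre: from the red dot seam0 along the case's -x edge straight to seam3, then along its +y edge to seam6; points 59 mm apart.
- seam5 (a point): On the gold strip at two thirds of the second edge. The strip, 8 mm wide, lies on the flange's top face 88 mm from the case's centre: from the red dot seam0 along the case's -x edge straight to seam3, then along its +y edge to seam6; points 59 mm apart.
- seam6 (a point): On the gold strip at the far end. The strip, 8 mm wide, lies on the flange's top face 88 mm from the case's centre: from the red dot seam0 along the case's -x edge straight to seam3, then along its +y edge to seam6; points 59 mm apart.
- latch (a joint): Latch knob on the case, rad, clockwise from above: 0 open, 1.2 closed (stops). A geared brass tumbler beside it resists with 0.25 N m at first, none at 0.6, then falls over and snaps it on to 1.2; let go before, it goes back. A steel tongue turns with it, 52 mm from the axis, 14 wide, 78 to 84 mm above the bench: open, clear of the lid; closed, along the case's +y axis over the lid's edge.
- latch_grip (a point): On the knob's axis at mid-height of its red grip bar, 104 mm above the bench, at (0, -122) mm in the case, on a dark block 56 x 44 x 64 mm (tumbler to y -165). Bar 46 mm long, 14 wide, 88 to 115 mm above the bench, along the tongue. The point turns with the knob; the bar's direction is the point's x axis plus 2.771 rad (counterclockwise from above).
- lid: Clear square lid, black border, 160 x 160 x 6 mm, 250 g, with a lip below (138 mm square outside, 5 mm deep; 3 mm play each side in the opening) and a black handle bar on top: 70 mm long along its x axis, 14 wide, 11 to 41 mm above the origin. Origin: centre of the lip's underside; when on, it is over the case's origin, 65 mm above the bench. Any quarter turn fits.
- gems_purple: White gem box with purple stones on top, 62 x 62 x 28 mm, about 140 g, with a grey handle bar on top: 60 mm long along the box's x axis, 14 mm wide, from 28 to 52 mm above the origin. Origin: centre of the underside. Any quarter turn fits its compartment. May be absent.
- gems_green: White gem box with green stones on top, 62 x 62 x 28 mm, about 140 g, with a grey handle bar on top: 60 mm long along the box's x axis, 14 mm wide, from 28 to 52 mm above the origin. Origin: centre of the underside. Any quarter turn fits its compartment. May be absent.
- gems_amber: White gem box with amber stones on top, 62 x 62 x 28 mm, about 140 g, with a grey handle bar on top: 60 mm long along the box's x axis, 14 mm wide, from 28 to 52 mm above the origin. Origin: centre of the underside. Any quarter turn fits its compartment. May be absent.
- gems_blue: White gem box with blue stones on top, 62 x 62 x 28 mm, about 140 g, with a grey handle bar on top: 60 mm long along the box's x axis, 14 mm wide, from 28 to 52 mm above the origin. Origin: centre of the underside. Any quarter turn fits its compartment. May be absent.
- stylus: Stylus, 141 mm, 130 g, upright in its stand. Origin: centre of the underside of its black collar (48 mm across, 6 thick), which rests on the stand's top. Above: orange grip 20 x 20 mm (sides along its x, y) from 6 to 58 mm, cap 30 x 30 mm up to 66 mm. Below: shank 18 mm across to -55 mm, then a brass nib 7 mm across, round tip 75 mm below the origin when free.
- nib_tip (a point): Lowest point of the nib (on the stylus's axis, 75 mm below its origin when free).
- nib (a joint): How far the nib is pressed into the shank, m: 0 free, 0.014 at most; spring of 400 N/m (about 0.4 N at first, 2.4 N at 5 mm).
- stand_top (a point): Centre of the mouth of the wooden stylus stand (fixed, 60 x 60 x 90 mm high, with a square 30 x 30 mm well from top to bench), 90 mm above the bench; the stylus's origin lies here when it is put away.
- bowl_teal: White bowl of teal stones, 110 mm across, 36 mm high; not part of the job.
- bowl_violet: White bowl of violet stones, 110 mm across, 36 mm high; not part of the job.
- polish_jar: Amber glass jar, 52 mm across, 60 mm high; not part of the job.
- loupe: Steel loupe, 40 mm across with a handle, 22 mm high; not part of the job.
- brush: Hand brush lying on the bench; not part of the job.

How it is judged:
By the outcome, as a careful person would: the job done as asked, in the order asked, and still so for the second after the job is handed in, with the robot touching nothing.
Of gems_purple, gems_green, gems_amber, gems_blue only 2 to 4 are there at a start; the rules pass over those that are not, and their reading is None.
At some moment in a run one of gems_purple, gems_green, gems_amber, gems_blue, lid may be knocked a few centimetres aside while the robot is not near it.
It also fails if it takes over 210 s, if anything falls off the work surface, if the arm or the gripper's body presses on something with over 40 N, if the wrist force passes 120 N, or if a joint passes its speed limit or range.

## Robot

A 6-joint arm with a two-finger parallel gripper is mounted at the origin on the work surface. World frame = base frame: x ahead of the robot, y to its left, z up, the work surface at z = 0. Lengths are in m, angles in rad, forces in N, time in s.
With the tool pointing down it reaches from about 0.25 to 0.775 m from the base axis. Payload 4 kg.
Tool frame: the origin (TCP) lies between the finger pads; the fingertips stand 11 mm ahead of it and the grasp point (between the pads) lies 8 mm behind it (robot.tip_extent is the z of the fingertips in the tool frame, in m); z points along the fingers, y is the line along which they close (so a half turn about z gives the same grasp; the last joint's range is limited). The gripper opens to 94 mm and grips with 3 to 60 N. Pads are 16 mm wide; open, the fingers measure 119 mm over their backs; the gripper's body (75 mm by 177 mm) begins 78 mm behind the grasp point.
Start: joints at [-1.268, 0.087, 1.371, -0, 1.684, -0.103], TCP at [0.217, -0.505, 0.217] pointing down, gripper open.
Joint ranges: [-3.1, 3.1], [-0.76, 2.03], [0.27, 2.55], [-1.08, 4.22], [0.17, 2.65], [-2.57, 2.57]. Speed limits (rad/s): [2.79, 2.79, 3.14, 3.14, 3.14, 3.14].

## Interface

Orientations are given as [roll, pitch, yaw] about the fixed x, y, z axes, in that order (R = Rz(yaw) Ry(pitch) Rx(roll)).
In Python, from bench import robot, imaging gives the robot as it stands.
- The arm moves only by the shell command python3 -m pendant 'ROWS'. ROWS is JSON, a list of rows, each a list of 7 numbers: the shift along the world's x, y, z in cm, then the turn, a rotation vector about the world's x, y, z in degrees, then the opening, from 0 (shut) to 1 (fully open). In form: [[dx, dy, dz, ax, ay, az, jaw], ...]. A call has 1 to 8 rows; each row shifts and turns the commanded pose from where the row before left it; what a row does not reach is not made up. A row lasts 1/10 s, in which the tool goes at most 50 mm and 8.59 degrees, less where a joint would pass 70% of its speed; a pose out of reach is approached as far as the arm can. A call is refused whole if a number of a shift passes 5 or a number of a turn 8.59, either way. A call with a gripper value outside its range is refused whole. The fingers move at their own pace and stop on an object; the grip force is fixed at half the most. Time passes only in rows, so rows that do not move let the fingers close. It gives the time, the measured TCP pose, the force, the opening and the grip force at its end, in the units of the state.
- robot.get_obs(): the state, without advancing time (a new reading comes with each control period).
- imaging.snapshot(name): name is "scene" or "top"; returns the picture (400x640x3 uint8, red, green, blue); there is no depth.
- imaging.camera_params(name): a dict with "camera_matrix" (3x3 intrinsics, pixels), "R" (3x3) and "t" (3): a world point X has camera coordinates R X + t. Camera axes: x right, y down, z forward; pixel columns grow to the right and rows downward; lengths in m; the calibration is good to about 2 mm. A picture is of the moment at which its call begins. camera_params takes no time and is no camera call.
- robot.close_job(): hands the job in; it is judged then, once.
The state is a dict: "time": time; "joint_positions": joint angles; "qvel": joint speeds; "joint_torque": joint torques, N m; "tool_pos": TCP position; "ee_rot": TCP orientation; "wrist_force": force on the tool from outside, world axes, zero at the start; "wrist_torque": the same for the moment, N m; "width": finger opening in m; "finger_force": force on a finger pad.
Only numpy, scipy, OpenCV 4.12 (cv2) and the standard library are available. Lean on these libraries where they do the work, as an engineer would, in place of code of your own. Each camera call takes 0.05 s, during which the arm holds its last target. There are 200 camera calls.

## Working session

There is one attempt and no reset: what is moved stays moved. The work goes in short steps, Python scripts to look and compute and a shell command to move; the robot and the scene stay as the last step left them, time stands still between calls to the robot, and variables do not carry over. Pictures are saved under pics/ and viewed, at most 14 in all, crops included, and the job is handed in when it is done.

```bash
ls; mkdir -p pics; python3 - <<'E'
from bench import robot, imaging
import cv2, numpy as np
np.set_printoptions(precision=4,suppress=True)
for n in ("scene","top"):
    im=imaging.snapshot(n); cv2.imwrite(f"pics/{n}0.png",im[:,:,::-1])
    p=imaging.camera_params(n); print(n,p, -np.array(p["R"]).T@p["t"])
print(robot.get_obs(), robot.tip_extent)
E
```

```text
pics
scene {'camera_matrix': array([[423.003 ,   0.    , 312.9786],
       [  0.    , 423.003 , 205.2294],
       [  0.    ,   0.    ,   1.    ]]), 'R': array([[-0.2725,  0.9621,  0.0091],
       [ 0.7699,  0.2237, -0.5976],
       [-0.577 , -0.1559, -0.8017]]), 't': array([ 0.1833, -0.371 ,  1.6925])} [1.3122 0.1705 1.1335]
top {'camera_matrix': array([[470.487 ,   0.    , 324.8463],
       [  0.    , 470.487 , 203.933 ],
       [  0.    ,   0.    ,   1.    ]]), 'R': array([[ 0.0193, -0.9998,  0.0011],
       [-0.9939, -0.0193, -0.1089],
       [ 0.1089,  0.001 , -0.994 ]]), 't': array([-0.0533,  0.5836,  1.272 ])} [ 0.4425 -0.0433  1.3281]
{'time': 0.1, 'joint_positions': array([-1.2681,  0.0879,  1.3721,  0.    ,  1.6836, -0.1031]), 'qvel': array([ 0.0001, -0.0029, -0.0026, -0.0015,  0.0003,  0.0002]), 'joint_torque': array([  0.0017, -34.1252, -30.3303,   0.0719,   0.0304,  -0.0001]), 'tool_pos': array([ 0.217 , -0.5049,  0.2154]), 'ee_rot': array([-3.1396, -0.0002,  0.4058]), 'wrist_force': array([ 0.3502,  0.3241, -0.5078]), 'wrist_torque': array([-0.0229,  0.068 ,  0.0118]), 'finger_force': 0.0, 'width': 0.09416708409676652} 0.011
```

View pics/top0.png

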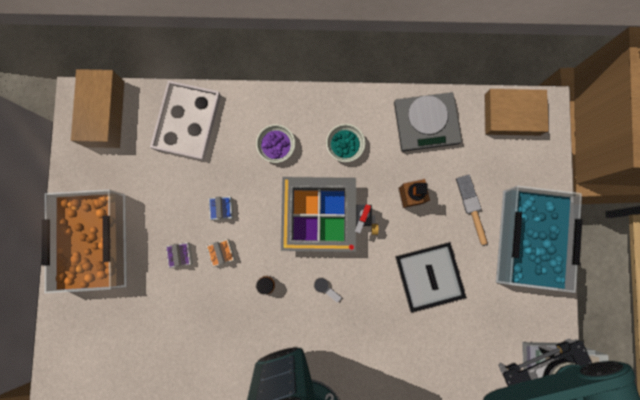

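View pics/scene0.png

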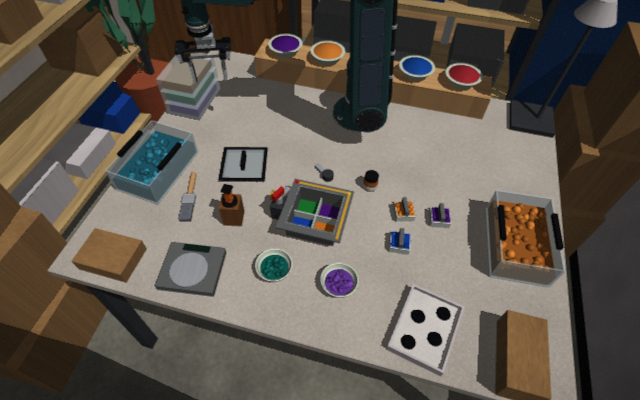

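The top view shows three boxes, blue (221,209), amber (221,253) and purple (178,256), with green absent. The case is at about (320,214) with its red dot at (351,247), the latch knob is at (367,214), the stylus at (416,192) and the lid at (431,277). I'll look closer.

```bash
python3 - <<'E'
import cv2, numpy as np
t=cv2.imread("pics/top0.png"); s=cv2.imread("pics/scene0.png")
r=lambda im,x,y,w,h,W,H: cv2.resize(im[y:y+h,x:x+w],(W,H),interpolation=cv2.INTER_CUBIC)
cv2.imwrite("pics/c1.png",np.vstack([np.hstack([r(t,160,190,80,60+20,400,400),r(t,275,170,110,110-30,400,400)[:, :]])[:300*2],r(t,385,170,160,40,800,200)]))
c=np.vstack([np.hstack([r(t,160,190,90,90,300,300)*1,r(t,277,170,110,90,367,300),np.zeros((300,133,3),np.uint8)]),
 np.hstack([r(t,390,170,60,45,400,300),r(t,390,235,80,80,300,300),np.zeros((300,100,3),np.uint8)])])
cv2.imwrite("pics/c1.png",c)
E
```

```text
(no output)
```

View pics/c1.png

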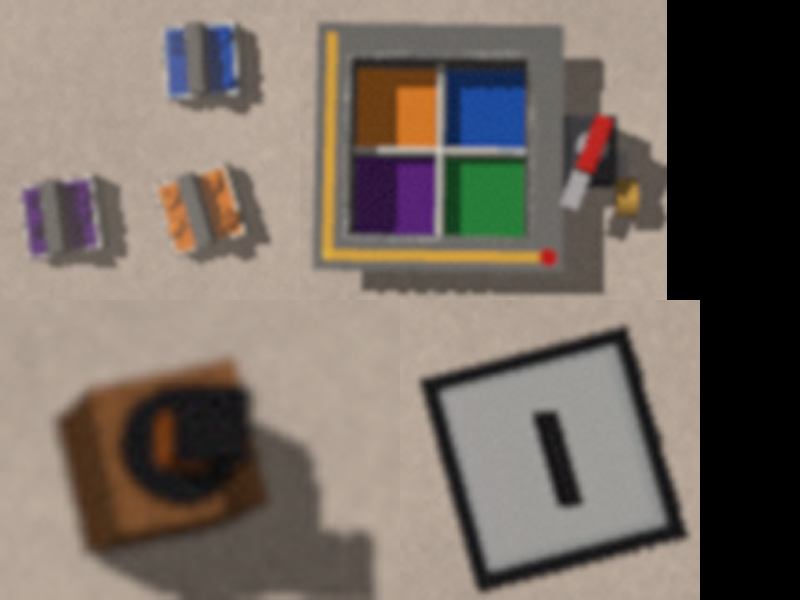

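The crop shows the boxes with grey handles, roughly vertical in the image. The case is almost axis-aligned. The knob's bar runs from lower left to upper right, with the steel tongue at its lower left. I'll measure with masks next.

```bash
cat > h.py <<'E'
import cv2, numpy as np
from bench import robot, imaging
np.set_printoptions(precision=4,suppress=True)
P={n:imaging.camera_params(n) for n in("scene","top")}
def cast(n,uv,z):
    p=P[n]; R=np.array(p["R"]); C=-R.T@p["t"]; uv=np.atleast_2d(np.asarray(uv,float))
    d=np.c_[uv,np.ones(len(uv))]@np.linalg.inv(p["camera_matrix"]).T@R
    return (C+d*((z-C[2])/d[:,2])[:,None])[:,:2]
def proj(n,X):
    p=P[n]; q=(np.atleast_2d(X)@np.array(p["R"]).T+p["t"])@p["camera_matrix"].T
    return q[:,:2]/q[:,2:]
def hsv(im): return cv2.cvtColor(im,cv2.COLOR_RGB2HSV)
def rng(h,lo,hi): return cv2.inRange(h,np.array(lo),np.array(hi))
HUE={"purple":((125,80,40),(150,255,255)),"amber":((8,130,120),(20,255,255)),"blue":((105,120,60),(122,255,255))}
def blobs(m,roi=None,amin=8):
    if roi is not None:
        k=np.zeros_like(m); x,y,w,h=roi; k[y:y+h,x:x+w]=255; m=m&k
    n,l,st,c=cv2.connectedComponentsWithStats(m)
    return [(st[i,4],c[i],l==i) for i in range(1,n) if st[i,4]>=amin]
def rect(uvz): # points in plane -> minAreaRect in mm/deg
    (c,s,a)=cv2.minAreaRect((uvz*1000).astype(np.float32)); return np.array([*c,*s,a])
def pts(mask): ys,xs=np.nonzero(mask); return np.c_[xs,ys]
def pca(q):
    c=q.mean(0); w,v=np.linalg.eigh(np.cov((q-c).T)); d=v[:,1]; return c,np.degrees(np.arctan2(d[1],d[0]))%180,np.sqrt(w*12)
E
python3 - <<'E'
from h import *
im=cv2.imread("pics/top0.png")[:,:,::-1].copy(); h=hsv(im)
# case
g=rng(h,(18,110,120),(30,255,255)); g=[b for b in blobs(g,(275,170,85,85),30)]
print([(b[0],b[1]) for b in g])
q=cast("top",pts(max(g,key=lambda b:b[0])[2]),.07)
xm=q[:,0].min(); ym=q[:,1].max()
A=q[(q[:,0]<xm+.02)&(q[:,1]<ym-.02)]; B=q[(q[:,1]>ym-.02)&(q[:,0]>xm+.02)]
a=np.polyfit(A[:,1],A[:,0],1); b=np.polyfit(B[:,0],B[:,1],1)
print("edge yaws",np.degrees(-np.arctan(a[0])),np.degrees(np.arctan(b[0])))
y=(b[0]*a[1]+b[1])/(1-a[0]*b[0]); x=a[0]*y+a[1]; th=(-np.arctan(a[0])+np.arctan(b[0]))/2
R=np.array([[np.cos(th),-np.sin(th)],[np.sin(th),np.cos(th)]])
ctr=np.array([x,y])-R@[-.088,.088]; print("case",ctr,np.degrees(th))
r=cv2.bitwise_or(rng(h,(0,150,120),(6,255,255)),rng(h,(174,150,120),(180,255,255)))
for bb in blobs(r,(340,190,60,70),4):
    qq=cast("top",pts(bb[2]),.07 if bb[1][1]>235 else .115); print("red",bb[0],bb[1],pca(qq),(qq.mean(0)-ctr)@R*1000)
# floors
for n,(lo,hi) in HUE.items():
    for bb in blobs(rng(h,lo,hi),(160,190,85,80),15):
        print(n,bb[0],bb[1],rect(cast("top",pts(bb[2]),.028)))
# grey handles
k=rng(h,(0,0,60),(180,40,135))
for bb in blobs(k,(160,190,85,80),20):
    print("grey",bb[0],bb[1],pca(cast("top",pts(bb[2]),.052)))
# lid
k=rng(h,(0,0,0),(180,255,50))
for bb in blobs(k,(390,235,85,85),30):
    qz=pts(bb[2]); print("lid",bb[0],rect(cast("top",qz,.011)),pca(cast("top",qz,.041)))
E
```

```text
[(np.int32(464), array([301.5927, 229.3147]))]
edge yaws 0.6403599759812322 0.6487919601405059
case [ 0.5543 -0.0248] 0.644575968060869
red 92 [364.9891 212.587 ] (array([ 0.5549, -0.1464]), np.float64(158.85949497395993), array([0.0141, 0.0458])) [  -0.7187 -121.6419]
red 16 [351.  246.5] (array([ 0.4677, -0.1139]), np.float64(92.71777892638352), array([0.0106, 0.0117])) [-87.6097 -88.1325]
purple 55 [184.8    252.9455] [440.6765 340.1859  48.5308   8.9784  12.3939]
purple 50 [169.94 255.76] [432.9931 380.0692  49.5786   8.5004  12.6271]
amber 102 [226.2451 250.402 ] [451.3701 227.3868  50.6359  16.3709  20.755 ]
amber 96 [212.6875 254.8542] [438.3663 263.9389  52.2576  14.6234  20.9345]
blue 64 [226.9062 206.4375] [572.2493 230.7122  48.1946  11.2941   7.1097]
blue 30 [213.  211.5] [557.8103 267.8148  25.2234   5.551    2.5776]
grey 315 [224.9683 210.2921] (array([0.5596, 0.2296]), np.float64(43.83838622248865), array([0.0636, 0.0736]))
grey 75 [233.48 252.2 ] (array([0.4466, 0.2019]), np.float64(16.764722197556324), array([0.0151, 0.069 ]))
grey 323 [181.6687 256.1703] (array([0.4333, 0.341 ]), np.float64(36.41890146304496), array([0.0627, 0.0686]))
grey 134 [220.4328 255.6119] (array([0.4368, 0.2367]), np.float64(29.494048631157057), array([0.0284, 0.0789]))
lid 503 [ 389.826  -338.8313  154.6972  155.654    15.7009] (array([ 0.3868, -0.3345]), np.float64(111.4430032532321), array([0.2045, 0.206 ]))
lid 114 [ 388.7932 -341.5331   64.9661   13.0237   15.8771] (array([ 0.39  , -0.3348]), np.float64(16.37350590583793), array([0.013 , 0.0635]))
```

```bash
python3 - <<'E'
import cv2, numpy as np
s=cv2.imread("pics/scene0.png")
r=lambda x,y,w,h,W,H: cv2.resize(s[y:y+h,x:x+w],(W,H),interpolation=cv2.INTER_CUBIC)
cv2.imwrite("pics/c2.png",np.vstack([np.hstack([r(210,180,40,50,240,300),r(265,170,100,75,400,300)]),np.hstack([r(380,190,80,65,370,300),r(210,140,70,45,270,300)])]))
E
```

```text
(no output)
```

View pics/c2.png

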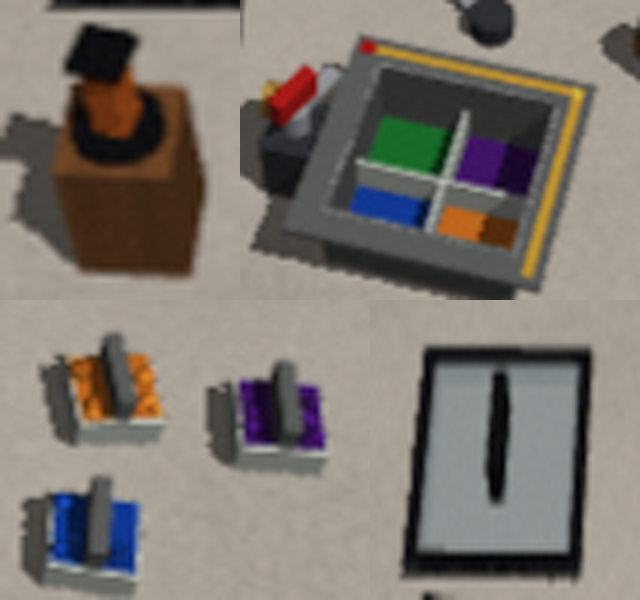

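The scene crop confirms the layout: the stylus cap centre is near (227,189) and its collar rests on the stand. The lid lies flat with its handle along x, and the boxes stand upright. Next I'll refine the boxes and the stylus.

```bash
cat > boxes.py <<'E'
from h import *
WIDE={"purple":((122,50,25),(155,255,255)),"amber":((6,100,70),(20,255,255)),"blue":((100,75,35),(122,255,255))}
def boxes(ims,roi={"top":(160,190,85,80),"scene":(380,190,80,70)},z=.029):
    for n,im in ims.items():
        h=hsv(im)
        for c,(lo,hi) in WIDE.items():
            bb=blobs(rng(h,lo,hi),roi[n],10)
            if bb:
                q=np.vstack([pts(b[2]) for b in bb]); print(n,c,len(q),rect(cast(n,q,z)))
E
python3 - <<'E'
from boxes import *
ims={n:cv2.imread(f"pics/{n}0.png")[:,:,::-1].copy() for n in("top","scene")}
boxes(ims)
print("cap top view",cast("top",[[421.8,188.3]],.156))
c=np.array([[85,25],[140,40],[125,82],[65,72]])/6+[210,180]
q=cast("scene",c,.156);print("cap scene",q,q.mean(0)); d=q[1]-q[0];print(np.degrees(np.arctan2(d[1],d[0]))); d=q[3]-q[0];print(np.degrees(np.arctan2(d[1],d[0])))
# stand top corners in crop c1 (scale 400/60, offset 390,170)
c=np.array([[92,85],[233,60],[267,198],[118,233]])/(400/60)+[390,170]
q=cast("top",c,.09);print("stand",q,q.mean(0),np.linalg.norm(np.diff(q,axis=0),axis=1))
# collar circle in crop: x 120..250, y 85..205ish, z .096
h=hsv(ims["top"]); m=blobs(rng(h,(0,0,0),(180,255,55)),(400,175,40,30),20)
for b in m: print(b[0],b[1],rect(cast("top",pts(b[2]),.096)))
E
```

```text
top purple 190 [436.5546 359.2549  53.2924  53.5729  11.3121]
top amber 270 [444.8329 244.213   54.8175  56.8307  19.6388]
top blue 222 [568.5249 249.0584  53.1263  53.8108   6.1575]
scene purple 169 [438.4713 359.2268  55.7115  58.0779  10.77  ]
scene amber 160 [447.1263 243.4819  52.3499  60.6131  16.2104]
scene blue 216 [571.0607 248.4436  55.7499  57.1973   5.5917]
cap top view [[ 0.6152 -0.2853]]
cap scene [[ 0.6072 -0.2956]
 [ 0.6085 -0.2658]
 [ 0.6352 -0.2627]
 [ 0.6376 -0.2933]] [ 0.6221 -0.2794]
87.47060588608534
4.384168455715537
stand [[ 0.6389 -0.251 ]
 [ 0.6501 -0.3073]
 [ 0.5949 -0.3207]
 [ 0.5797 -0.2614]] [ 0.6159 -0.2851] [0.0574 0.0568 0.0611]
249 [418.4056 190.8554] [ 616.6814 -286.3152   42.6703   50.3557    1.1175]
```

```bash
python3 -m pendant '[[3,4,0,0,0,0,0.5],[3,4,0,0,0,0,0.5],[3,4,0,0,0,0,0.5],[3,4,0,0,0,0,0.5],[3,4,0,0,0,0,0.5],[3,4,0,0,0,0,0.5],[3,4,0,0,0,0,0.5],[0,5,0,0,0,0,0.5]]' && python3 -m pendant '[[0,5,0,0,0,0,0.5],[0,5,0,0,0,0,0.5],[0,5,0,0,0,0,0.5],[0,5,0,0,0,0,0.5],[0,5,0,0,0,0,0.5],[0,5,0,0,0,0,0.5],[0,5,0,0,0,-5,0.5],[0,0,0,0,0,0,0.5]]'
```

```text
time: 0.9
tool_pos: [0.429, -0.1736, 0.2152]
ee_rot: [-3.14, 0.0, 0.407]
wrist_force: [0.7, 0.5, 0.2]
width: 0.047
finger_force: 0.0
time: 1.7
tool_pos: [0.4257, 0.1799, 0.2157]
ee_rot: [-3.139, 0.001, 0.326]
wrist_force: [0.5, -1.1, 0.1]
width: 0.0471
finger_force: 0.0
```

```bash
python3 -m pendant '[[1,3.2,-2,0,0,0,0.5],[1,3.2,-2,0,0,0,0.5],[0,0,-4,0,0,0,0.5],[0,0,-4,0,0,0,0.5],[0,0,-3,0,0,0,0.5],[0,0,-1.5,0,0,0,0.5],[0,0,-0.8,0,0,0,0.5],[0,0,0,0,0,0,0.5]]' && python3 -m pendant '[[0,0,0,0,0,0,0],[0,0,0,0,0,0,0],[0,0,0,0,0,0,0],[0,0,0,0,0,0,0],[0,0,0,0,0,0,0]]'
```

```text
time: 2.5
tool_pos: [0.4464, 0.2377, 0.0422]
ee_rot: [3.141, 0.003, 0.318]
wrist_force: [0.7, -0.0, -0.1]
width: 0.0469
finger_force: 0.0
time: 3.0
tool_pos: [0.4476, 0.2393, 0.0444]
ee_rot: [-3.141, -0.002, 0.319]
wrist_force: [-0.9, 1.5, 2.5]
width: 0.0138
finger_force: 30.0
```

```bash
python3 -m pendant '[[0,0,4,0,0,0,0],[0,0,4,0,0,0,0],[0,0,4,0,0,0,0],[2.4,-3.8,0,0,0,-3,0],[2.4,-3.8,0,0,0,-3,0],[2.4,-3.8,0,0,0,-3,0],[2.4,-3.8,0,0,0,-3,0],[2.4,-3.8,0,0,0,-3,0]]' && python3 -m pendant '[[2.4,-3.8,0,0,0,-2.7,0],[0,0,0,0,0,0,0],[0,0,0,0,0,0,0]]'; python3 - <<'E'
from boxes import *
ims={n:imaging.snapshot(n) for n in("top","scene")}
for n in ims: cv2.imwrite(f"pics/{n}1.png",ims[n][:,:,::-1])
boxes(ims)
t,s=ims["top"],ims["scene"]
r=lambda im,x,y,w,h,W,H: cv2.resize(im[y:y+h,x:x+w],(W,H),interpolation=cv2.INTER_CUBIC)
cv2.imwrite("pics/c3.png",np.hstack([r(t,265,160,120,100,400,333),r(s,260,150,120,100,400,333)])[:,:,::-1])
E
```

```text
time: 3.8
tool_pos: [0.5674, 0.0469, 0.1629]
ee_rot: [3.141, 0.001, 0.055]
wrist_force: [1.0, -0.6, -1.3]
width: 0.0136
finger_force: 30.0
time: 4.1
tool_pos: [0.5907, 0.0098, 0.1623]
ee_rot: [-3.141, 0.003, 0.008]
wrist_force: [-0.3, 0.9, -1.9]
width: 0.0133
finger_force: 30.0
top purple 180 [436.379  359.4716  53.3118  53.8964  11.6707]
top blue 225 [568.5249 249.0584  53.1263  53.8108   6.1575]
scene purple 170 [438.5892 359.4092  56.0118  57.7632  10.7706]
scene blue 217 [570.6483 248.3488  56.4965  57.2352   5.7978]
```

View pics/c3.png

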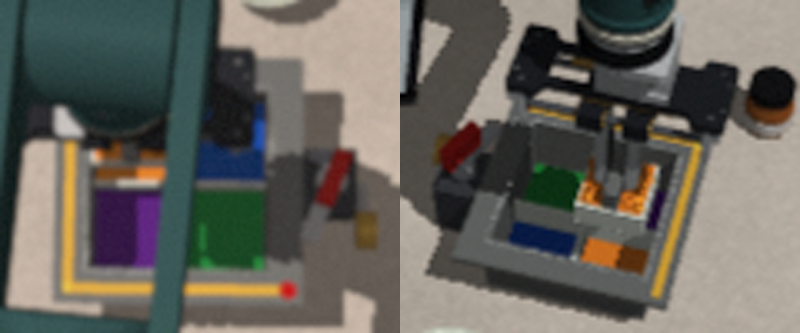

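The amber box is held level above its compartment, with its fingers clear of the case. Lowering it now.

```bash
python3 -m pendant '[[0.1,0.25,-3,0,0,0,0],[0,0,-3,0,0,0,0],[0,0,-2,0,0,0,0],[0,0,-1.5,0,0,0,0],[0,0,-0.8,0,0,0,0],[0,0,-0.5,0,0,0,0],[0,0,-0.3,0,0,0,0],[0,0,0,0,0,0,0]]' && python3 -m pendant '[[0,0,-0.1,0,0,0,0],[0,0,0,0,0,0,0.3],[0,0,0,0,0,0,0.3],[0,0,0,0,0,0,0.3]]'
```

```text
time: 5.0
tool_pos: [0.5925, 0.0132, 0.0531]
ee_rot: [3.141, -0.001, 0.01]
wrist_force: [-0.4, -0.5, -1.1]
width: 0.0138
finger_force: 30.0
time: 5.4
tool_pos: [0.5926, 0.0131, 0.0522]
ee_rot: [3.141, -0.001, 0.009]
wrist_force: [0.2, -1.6, -0.1]
width: 0.0279
finger_force: 0.0
```

```bash
python3 -m pendant '[[0,0,4,0,0,0,0.3],[0,0,4,0,0,0,0.3],[0,0,2,0,0,0,0.3],[-0.5,4.7,0,0,0,1,0.5],[-0.5,4.7,0,0,0,1,0.5],[-0.5,4.7,0,0,0,1,0.5],[-0.4,4.7,0,0,0,1,0.5],[-0.4,4.8,0,0,0,1.5,0.5]]' && python3 -m pendant '[[0,0,0,0,0,0,0.5],[0,0,0,0,0,0,0.5]]'; python3 - <<'E'
from boxes import *
ims={n:imaging.snapshot(n) for n in("top","scene")}
for n in ims: cv2.imwrite(f"pics/{n}2.png",ims[n][:,:,::-1])
boxes(ims)
h=hsv(ims["scene"]); b=blobs(rng(h,(6,100,70),(20,255,255)),(270,170,80,70),8)
for x in b: print("amber in case",x[0],x[1],rect(cast("scene",pts(x[2]),.034)))
E
```

```text
time: 6.2
tool_pos: [0.5689, 0.2508, 0.1521]
ee_rot: [-3.142, -0.001, 0.106]
wrist_force: [0.6, 0.2, 0.1]
width: 0.0468
finger_force: 0.0
time: 6.4
tool_pos: [0.5688, 0.2501, 0.1515]
ee_rot: [3.141, -0.0, 0.108]
wrist_force: [-0.2, -1.1, 0.1]
width: 0.0467
finger_force: 0.0
top purple 193 [439.5062 360.8634  48.2723  55.6747  10.595 ]
top blue 86 [552.7968 247.2263  20.0456  53.2787   7.8629]
scene purple 167 [438.1066 359.3011  57.6956  56.6159  12.874 ]
scene blue 216 [571.0607 248.4436  55.7499  57.1973   5.5917]
amber in case 117 [336.641  196.2991] [458.6039  19.7392 169.1971  83.6661  51.0299]
amber in case 23 [271.6087 193.4783] [ 514.3938 -188.1867   12.3253   34.2646   84.437 ]
amber in case 64 [318.7031 223.4844] [584.7484  -7.1652  20.1803  39.1251  89.7538]
amber in case 76 [330.0789 226.0526] [584.1403  30.7224  39.0527  22.8673   3.046 ]
```

```bash
python3 -m pendant '[[0,-0.15,-4,0,0,0,0.5],[0,0,-3.5,0,0,0,0.5],[0,0,-2,0,0,0,0.5],[0,0,-1,0,0,0,0.5],[0,0,-0.4,0,0,0,0.5],[0,0,0,0,0,0,0.5],[0,0,0,0,0,0,0],[0,0,0,0,0,0,0]]' && python3 -m pendant '[[0,0,0,0,0,0,0],[0,0,0,0,0,0,0],[0,0,4,0,0,0,0],[0,0,4,0,0,0,0],[0,0,4,0,0,0,0],[0,0,0,0,0,0,0]]'
```

```text
time: 7.3
tool_pos: [0.5702, 0.2479, 0.0443]
ee_rot: [-3.141, -0.003, 0.105]
wrist_force: [-0.7, -0.7, -0.1]
width: 0.0344
finger_force: 0.0
time: 7.9
tool_pos: [0.5725, 0.249, 0.1705]
ee_rot: [-3.139, -0.014, 0.106]
wrist_force: [1.0, 0.2, -0.9]
width: 0.0133
finger_force: 30.0
```

```bash
python3 -m pendant '[[0.3,-4.5,0,0,0,-1,0],[0.3,-4.5,0,0,0,-1,0],[0.3,-4.5,0,0,0,-1,0],[0.3,-4.5,0,0,0,-1,0],[0.3,-4.5,0,0,0,-1,0],[0.3,-4.5,0,0,0,-0.5,0],[0.3,-4,0,0,0,0,0],[0,0,0,0,0,0,0]]' && python3 -m pendant '[[0,0,0,0,0,0,0],[0,0,0,0,0,0,0]]'; python3 - <<'E'
from h import *
im=imaging.snapshot("scene"); cv2.imwrite("pics/scene3.png",im[:,:,::-1])
cv2.imwrite("pics/c4.png",cv2.resize(im[150:250,260:380],(480,400),interpolation=cv2.INTER_CUBIC)[:,:,::-1])
E
```

```text
time: 8.7
tool_pos: [0.5893, -0.0674, 0.1603]
ee_rot: [3.139, 0.003, 0.003]
wrist_force: [-0.4, 1.5, -1.8]
width: 0.0133
finger_force: 30.0
time: 8.9
tool_pos: [0.5896, -0.0613, 0.1614]
ee_rot: [-3.141, 0.002, 0.011]
wrist_force: [-0.4, -0.2, -1.7]
width: 0.0131
finger_force: 30.0
```

View pics/c4.png

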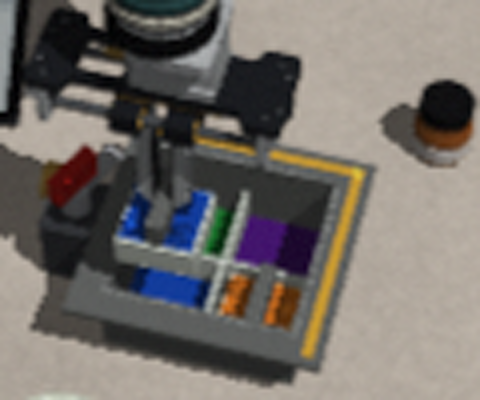

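Amber is seated and blue is held level above its compartment. Lower, release and move on to purple.

```bash
python3 -m pendant '[[0.2,0,-3,0,0,0,0],[0,0,-3,0,0,0,0],[0,0,-2,0,0,0,0],[0,0,-1.5,0,0,0,0],[0,0,-0.8,0,0,0,0],[0,0,-0.5,0,0,0,0],[0,0,-0.3,0,0,0,0],[0,0,0,0,0,0,0]]' && python3 -m pendant '[[0,0,-0.1,0,0,0,0],[0,0,0,0,0,0,0.3],[0,0,0,0,0,0,0.3],[0,0,0,0,0,0,0.3]]' && python3 -m pendant '[[0,0,4,0,0,0,0.3],[0,0,4,0,0,0,0.3],[0,0,3,0,0,0,0.3],[-0.5,4.7,0,0,0,1,0.5],[-1.2,4.7,0,0,0,1,0.5],[-1.2,4.7,0,0,0,1,0.5],[-1.2,4.7,0,0,0,1,0.5],[-1.2,4.7,0,0,0,1.5,0.5]]' && python3 -m pendant '[[-2,4.5,0,0,0,1,0.5],[-2,4.5,0,0,0,1,0.5],[-2,4.5,0,0,0,1,0.5],[-2,4.5,0,0,0,1,0.5],[-2,0.6,0,0,0,0,0.5],[0,0,0,0,0,0,0.5],[0,0,0,0,0,0,0.5]]'; python3 - <<'E'
from boxes import *
ims={n:imaging.snapshot(n) for n in("top","scene")}
for n in ims: cv2.imwrite(f"pics/{n}4.png",ims[n][:,:,::-1])
boxes(ims)
E
```

```text
time: 9.75
tool_pos: [0.5891, -0.0608, 0.0594]
ee_rot: [3.141, 0.005, 0.012]
wrist_force: [-22.4, 2.7, 31.9]
width: 0.014
finger_force: 39.3
time: 10.15
tool_pos: [0.5899, -0.0604, 0.0515]
ee_rot: [-3.141, 0.004, 0.012]
wrist_force: [-6.8, 0.9, 4.9]
width: 0.0278
finger_force: 3.5
time: 10.95
tool_pos: [0.5381, 0.176, 0.1613]
ee_rot: [-3.141, -0.002, 0.109]
wrist_force: [0.7, -0.4, -0.2]
width: 0.0471
finger_force: 0.0
time: 11.65
tool_pos: [0.4387, 0.3587, 0.161]
ee_rot: [3.141, -0.001, 0.177]
wrist_force: [0.3, -0.9, -0.5]
width: 0.047
finger_force: 0.0
top purple 88 [436.6061 359.3904  53.2798  53.9212  11.0973]
scene purple 171 [438.4641 359.2107  55.9799  57.8983  11.1605]
```

```bash
python3 - <<'E'
import cv2,numpy as np
s=cv2.imread("pics/scene4.png");t=cv2.imread("pics/top4.png")
r=lambda im,x,y,w,h,W,H: cv2.resize(im[y:y+h,x:x+w],(W,H),interpolation=cv2.INTER_CUBIC)
cv2.imwrite("pics/c5.png",np.hstack([r(t,275,170,110,90,400,327),r(s,260,165,100,82,400,327)]))
E
```

```text
(no output)
```

View pics/c5.png

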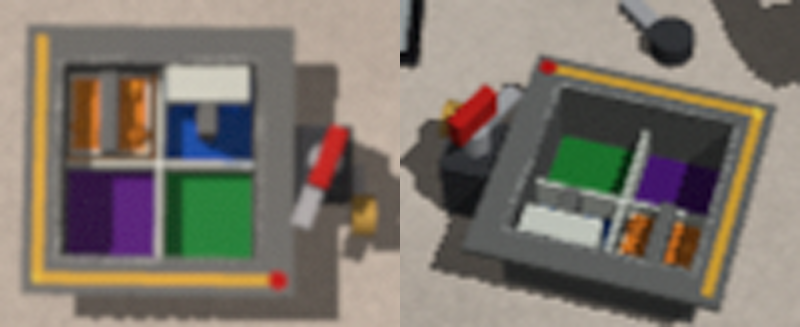

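Blue is tipped onto its side. It rests against the compartment's +x wall, white side up, with its handle pointing at the robot near (332,202) in the top view. I'll work out why from the earlier picture and locate the handle.

```bash
python3 - <<'E'
from h import *
s3=cv2.imread("pics/scene3.png")[:,:,::-1].copy(); h=hsv(s3)
m=rng(h,(100,75,35),(122,255,255))
for x in blobs(m,(280,190,45,40),5): print(x[0],x[1],rect(cast("scene",pts(x[2]),.147)))
print("amber", end=" ")
t=cv2.imread("pics/top4.png")[:,:,::-1].copy()
for x in blobs(rng(hsv(t),(6,100,70),(20,255,255)),(290,180,40,40),8): print(x[0],x[1],rect(cast("top",pts(x[2]),.033)))
k=3.636
c=np.array([[166,67],[250,65],[250,98],[166,103],[207,103],[207,135],[197,118],[217,118]])/k+[275,170]
print("blue white corners z.067",cast("top",c,.067))
E
```

```text
111 [306.3423 205.0721] [603.6417 -40.7619  22.6544  58.1454  88.8888]
71 [293.3521 204.3944] [612.778  -76.1541  41.5415  21.5288   2.3572]
146 [302.0137 221.3562] [665.6046 -36.5415  26.0212  55.7888   1.0335]
amber 153 [311.2222 201.2418] [591.9515  -6.2519  55.8422  22.1412   1.3311]
153 [298.366  201.1176] [591.1724  32.5109  50.3101  22.1499   1.4107]
blue white corners z.067 [[ 0.6227 -0.0299]
 [ 0.6254 -0.0924]
 [ 0.6006 -0.0927]
 [ 0.5957 -0.0304]
 [ 0.5963 -0.0609]
 [ 0.5724 -0.0613]
 [ 0.5849 -0.0537]
 [ 0.5852 -0.0685]]
```

```bash
python3 -m pendant '[[0,0,-4,0,0,1,0.5],[0,0,-4,0,0,0,0.5],[0,0,-2,0,0,0,0.5],[0,0,-1.2,0,0,0,0.5],[0,0,-0.7,0,0,0,0.5],[0,0,0,0,0,0,0.5],[0,0,0,0,0,0,0.5]]' && python3 -m pendant '[[0,0,0,0,0,0,0],[0,0,0,0,0,0,0],[0,0,0,0,0,0,0],[0,0,0,0,0,0,0],[0,0,0,0,0,0,0],[0,0,0,0,0,0,0]]' && python3 -m pendant '[[0,0,2,0,0,0,0],[0,0,4,0,0,0,0],[0,0,4,0,0,0,0],[0,0,2,0,0,0,0],[0,0,0,0,0,0,0]]'; python3 - <<'E'
from boxes import *
boxes({n:imaging.snapshot(n) for n in("scene",)},roi={"scene":(380,150,110,100)},z=.029+.119)
E
```

```text
time: 12.45
tool_pos: [0.4403, 0.359, 0.043]
ee_rot: [-3.141, -0.003, 0.192]
wrist_force: [0.7, 0.4, 0.6]
width: 0.0469
finger_force: 0.0
time: 13.05
tool_pos: [0.4392, 0.3588, 0.0417]
ee_rot: [-3.141, -0.0, 0.193]
wrist_force: [0.1, -0.0, 1.1]
width: 0.0138
finger_force: 30.0
time: 13.55
tool_pos: [0.4409, 0.3598, 0.1656]
ee_rot: [-3.139, -0.007, 0.193]
wrist_force: [-0.6, -0.3, -1.0]
width: 0.0139
finger_force: 30.0
scene purple 124 [436.8581 361.3813  53.7701  54.5763  12.829 ]
```

```bash
python3 -m pendant '[[1,-4.4,0,0,0,-1.3,0],[1,-4.4,0,0,0,-1.3,0],[1,-4.4,0,0,0,-1.3,0],[1,-4.4,0,0,0,-1.3,0],[1,-4.4,0,0,0,-1.3,0],[1,-4.4,0,0,0,-1.3,0],[1,-4.4,0,0,0,-1.3,0],[0.8,-4,0,0,0,-1.3,0]]' && python3 -m pendant '[[0,0,0,0,0,0,0],[0,0,0,0,0,0,0],[0,0,0,0,0,0,0]]'; python3 - <<'E'
from boxes import *
s=imaging.snapshot("scene");z=robot.get_obs()["tool_pos"][2]-.042
for x in blobs(rng(hsv(s),(122,50,25),(155,255,255)),(280,140,75,80),10):print(x[0],x[1],rect(cast("scene",pts(x[2]),.029+z)))
E
```

```text
time: 14.4
tool_pos: [0.5157, 0.0087, 0.1582]
ee_rot: [-3.141, 0.005, 0.01]
wrist_force: [0.2, 0.8, -0.9]
width: 0.0138
finger_force: 30.0
time: 14.7
tool_pos: [0.5161, 0.0117, 0.1598]
ee_rot: [-3.141, 0.003, 0.012]
wrist_force: [0.1, 0.4, -1.4]
width: 0.0139
finger_force: 30.0
50 [323.96 187.48] [522.6402  -5.4181  20.9794  42.8661  88.0026]
74 [337.0811 188.4595] [516.8798  28.4934  54.5878  21.8839   1.2314]
230 [328.8391 210.6391] [608.71    27.9636  52.972   45.5557  89.0733]
```

```bash
python3 -m pendant '[[0,0,-3,0,0,0,0],[0,0,-3,0,0,0,0],[0,0,-2,0,0,0,0],[0,0,-1.5,0,0,0,0],[0,0,-0.5,0,0,0,0],[0,0,-0.5,0,0,0,0],[0,0,-0.3,0,0,0,0],[0,0,0,0,0,0,0]]'; python3 -m pendant '[[0,0,-0.3,0,0,0,0],[0,0,0,0,0,0,0]]'
```

```text
time: 15.55
tool_pos: [0.5171, 0.011, 0.0537]
ee_rot: [3.141, -0.0, 0.012]
wrist_force: [0.4, -0.2, -2.1]
width: 0.0135
finger_force: 30.0
time: 15.75
tool_pos: [0.5172, 0.0106, 0.0506]
ee_rot: [3.141, -0.0, 0.011]
wrist_force: [-0.1, 0.4, -1.1]
width: 0.0137
finger_force: 30.0
```

```bash
python3 -m pendant '[[0,0,0,0,0,0,0.3],[0,0,0,0,0,0,0.3],[0,0,0,0,0,0,0.3],[0,0,4,0,0,0,0.3],[0,0,4,0,0,0,0.3],[3.3,-3.6,0,0,0,0,0.3],[3.3,-3.6,0,0,0,0,0.3],[0,0,0,0,0,0,0.3]]' && python3 -m pendant '[[0,0,0,0,0,0,0.3],[0,0,0,0,0,0,0.3]]'
```

```text
time: 16.55
tool_pos: [0.5858, -0.0654, 0.1299]
ee_rot: [3.139, -0.001, 0.007]
wrist_force: [0.0, -0.4, -0.4]
width: 0.0282
finger_force: 0.0
time: 16.75
tool_pos: [0.5824, -0.0607, 0.1302]
ee_rot: [-3.141, 0.001, 0.012]
wrist_force: [-0.5, 0.3, 0.3]
width: 0.0285
finger_force: 0.0
```

```bash
python3 - <<'E'
from h import *
im=imaging.snapshot("scene"); cv2.imwrite("pics/scene5.png",im[:,:,::-1])
cv2.imwrite("pics/c6.png",cv2.resize(im[150:250,260:360],(600,600),interpolation=cv2.INTER_CUBIC)[:,:,::-1])
E
```

```text
(no output)
```

View pics/c6.png

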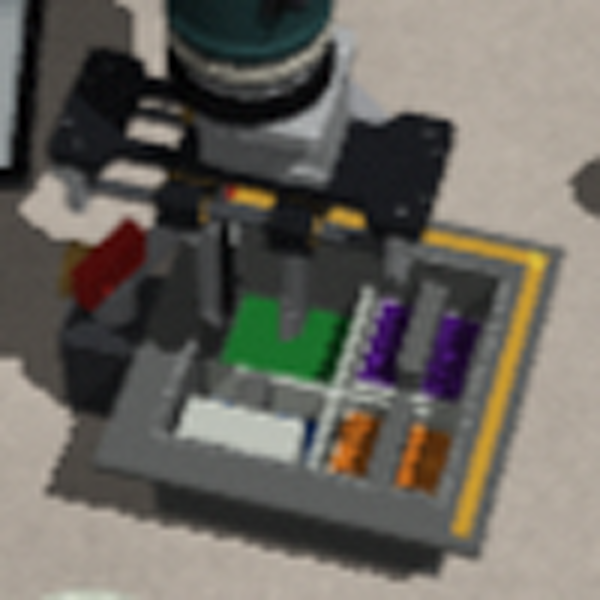

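Purple and amber are seated and blue is still on its side. Next I grip its upright handle, lift it, and check.

```bash
python3 -m pendant '[[0,0,-3,0,0,0,0.3],[0,0,-2.5,0,0,0,0.3],[0,0,-1.5,0,0,0,0.3],[0,0,-1,0,0,0,0.3],[0,0,-0.4,0,0,0,0.3],[0,0,0,0,0,0,0.3]]' && python3 -m pendant '[[0,0,0,0,0,0,0],[0,0,0,0,0,0,0],[0,0,0,0,0,0,0],[0,0,0,0,0,0,0]]' && python3 -m pendant '[[0,0,1,0,0,0,0],[0,0,1,0,0,0,0],[0,0,1,0,0,0,0],[0,0,1,0,0,0,0],[0,0,0,0,0,0,0]]'
```

```text
time: 17.4
tool_pos: [0.5832, -0.0611, 0.0467]
ee_rot: [3.141, -0.0, 0.012]
wrist_force: [-0.0, -0.1, -0.4]
width: 0.0282
finger_force: 0.0
time: 17.8
tool_pos: [0.5839, -0.0615, 0.0477]
ee_rot: [3.141, -0.002, 0.011]
wrist_force: [-0.5, 0.5, 2.6]
width: 0.0135
finger_force: 30.0
time: 18.3
tool_pos: [0.5839, -0.0615, 0.0888]
ee_rot: [3.141, -0.003, 0.011]
wrist_force: [-0.5, 0.5, -1.1]
width: 0.0139
finger_force: 30.0
```

```bash
python3 -m pendant '[[0,0,4,0,0,0,0],[0,0,4,0,0,0,0],[-1.7,3.9,0,0,0,3.5,0],[-1.7,3.9,0,0,0,3.5,0],[-1.7,3.9,0,0,0,3.5,0],[-1.7,3.9,0,0,0,3.5,0],[-1.7,3.9,0,0,0,3.5,0],[-1.7,3.9,0,0,0,3.5,0]]' && python3 -m pendant '[[-1.7,3.9,0,0,0,3.5,0],[-1.7,3.9,0,0,0,3.5,0],[0,0,0,0,0,0,0],[0,0,0,-3.6,6.6,0,0],[0,0,0,-3.6,6.6,0,0],[0,0,0,-3.6,6.6,0,0],[0,0,0,-3.6,6.6,0,0],[0,0,0,-3.6,6.6,0,0]]' && python3 -m pendant '[[0,0,0,-3.6,6.6,0,0],[0,0,0,-3.6,6.6,0,0],[0,0,0,-3.6,6.6,0,0],[0,0,0,0,0,0,0],[0,0,0,0,0,0,0]]'; python3 -c "
from h import *
from scipy.spatial.transform import Rotation as R
o=robot.get_obs();print(o['joint_positions'],R.from_euler('xyz',o['ee_rot']).as_matrix()[:,2])"
```

```text
time: 19.1
tool_pos: [0.4801, 0.174, 0.1664]
ee_rot: [3.142, -0.0, 0.38]
wrist_force: [0.5, 0.1, -1.3]
width: 0.0141
finger_force: 30.0
time: 19.9
tool_pos: [0.4484, 0.2504, 0.1668]
ee_rot: [3.141, 0.658, 0.499]
wrist_force: [0.3, -0.0, -2.7]
width: 0.0138
finger_force: 30.0
time: 20.4
tool_pos: [0.4475, 0.2503, 0.1647]
ee_rot: [-3.14, 1.05, 0.5]
wrist_force: [-0.2, -0.1, -1.8]
width: 0.0141
finger_force: 30.0
[ 0.4357  0.777   0.8712 -0.0967  2.5403  1.4589] [-0.7618 -0.4149 -0.4976]
```

```bash
python3 -m pendant '[[0,0,-3,0,0,0,0],[0,0,-3,0,0,0,0],[0,0,-2,0,0,0,0],[0,0,-1.2,0,0,0,0],[0,0,-0.5,0,0,0,0],[0,0,-0.3,0,0,0,0],[0,0,0,0,0,0,0],[0,0,0,0,0,0,0]]'; python3 - <<'E'
from h import *
im=imaging.snapshot("scene"); cv2.imwrite("pics/c7.png",cv2.resize(im[150:250,350:500],(600,400),interpolation=cv2.INTER_CUBIC)[:,:,::-1])
E
```

```text
time: 21.2
tool_pos: [0.4475, 0.2509, 0.0675]
ee_rot: [-3.141, 1.048, 0.5]
wrist_force: [-0.2, 0.1, -0.9]
width: 0.0138
finger_force: 30.0
```

View pics/c7.png

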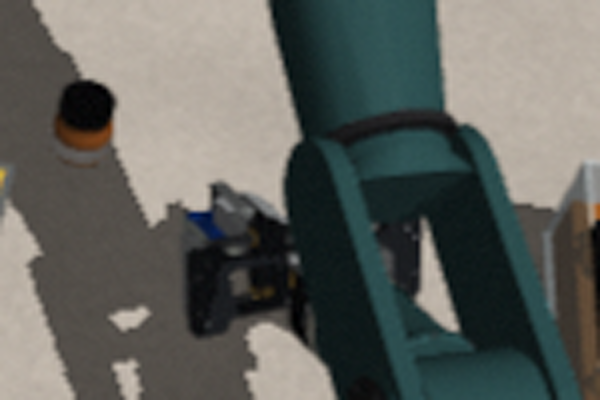

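```bash
python3 -m pendant '[[0,0,-0.4,0,0,0,0],[0,0,-0.3,0,0,0,0],[0,0,0,0,0,0,0]]'; python3 -m pendant '[[0,0,0,0,0,0,0.5],[0,0,0,0,0,0,0.5],[0,0,0,0,0,0,0.5],[0,0,0,0,0,0,0.5],[0,0,0.5,0,0,0,0.5],[0,0,4,0,0,0,0.5],[0,0,4,0,0,0,0.5],[0,0,2,0,0,0,0.5]]' && python3 -m pendant '[[0,0,0,3.6,-6.6,0,0.5],[0,0,0,3.6,-6.6,0,0.5],[0,0,0,3.6,-6.6,0,0.5],[0,0,0,3.6,-6.6,0,0.5],[0,0,0,3.6,-6.6,0,0.5],[0,0,0,3.6,-6.6,0,0.5],[0,0,0,3.6,-6.6,0,0.5],[0,0,0,3.6,-6.6,0,0.5]]' && python3 -m pendant '[[-4,0,0,0,0,0,0.5],[-4,0,0,0,0,0,0.5],[0,0,0,0,0,0,0.5],[0,0,0,0,0,0,0.5]]';  python3 - <<'E'
from boxes import *
ims={n:imaging.snapshot(n) for n in("top","scene")}
for n in ims: cv2.imwrite(f"pics/{n}8.png",ims[n][:,:,::-1])
boxes(ims)
r=lambda im,x,y,w,h,W,H: cv2.resize(im[y:y+h,x:x+w],(W,H),interpolation=cv2.INTER_CUBIC)
cv2.imwrite("pics/c8.png",np.hstack([r(ims["top"],180,200,100,80,400,320),r(ims["scene"],350,160,100,80,400,320)])[:,:,::-1])
E
```

```text
time: 21.55
tool_pos: [0.4469, 0.2506, 0.059]
ee_rot: [-3.14, 1.051, 0.501]
wrist_force: [0.1, -1.0, -1.5]
width: 0.014
finger_force: 30.0
time: 22.35
tool_pos: [0.4476, 0.251, 0.1687]
ee_rot: [-3.141, 1.045, 0.5]
wrist_force: [0.6, 1.5, 1.1]
width: 0.047
finger_force: 0.0
time: 23.15
tool_pos: [0.4474, 0.2508, 0.1663]
ee_rot: [3.141, -0.008, 0.5]
wrist_force: [0.3, 0.1, 0.8]
width: 0.0468
finger_force: 0.0
time: 23.55
tool_pos: [0.3668, 0.2507, 0.1654]
ee_rot: [3.141, -0.002, 0.501]
wrist_force: [0.5, 0.7, -0.5]
width: 0.0469
finger_force: 0.0
top blue 201 [460.5817 259.0851  51.9747  53.4785  27.9407]
scene blue 164 [461.955  258.9833  56.7731  55.5498  29.7634]
```

View pics/c8.png

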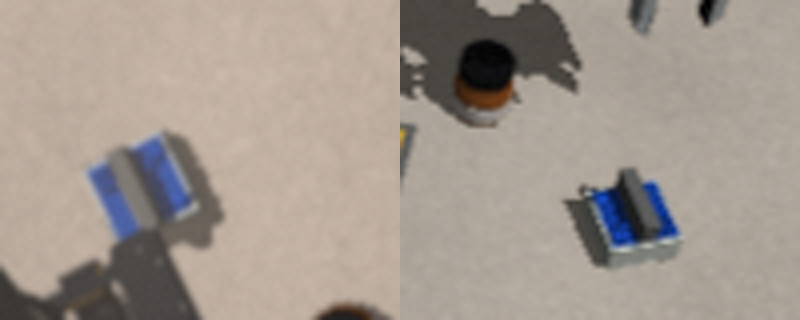

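Blue now stands upright at (0.461, 0.259) with a yaw of 29°. Regrasp it with a longer close this time.

```bash
python3 -m pendant '[[4.7,0.4,0,0,0,0,0.5],[4.75,0.4,0,0,0,0,0.5],[0,0,-4,0,0,0,0.5],[0,0,-4,0,0,0,0.5],[0,0,-2.5,0,0,0,0.5],[0,0,-1.2,0,0,0,0.5],[0,0,-0.6,0,0,0,0.5],[0,0,0,0,0,0,0.5]]' && python3 -m pendant '[[0,0,0,0,0,0,0],[0,0,0,0,0,0,0],[0,0,0,0,0,0,0],[0,0,0,0,0,0,0],[0,0,0,0,0,0,0],[0,0,0,0,0,0,0]]' && python3 -m pendant '[[0,0,2,0,0,0,0],[0,0,4,0,0,0,0],[0,0,4,0,0,0,0],[0,0,2,0,0,0,0],[0,0,0,0,0,0,0]]'
```

```text
time: 24.45
tool_pos: [0.4623, 0.2587, 0.0415]
ee_rot: [3.141, -0.0, 0.5]
wrist_force: [-0.9, -0.2, 0.3]
width: 0.0472
finger_force: 0.0
time: 25.05
tool_pos: [0.4619, 0.2588, 0.0421]
ee_rot: [3.141, -0.001, 0.5]
wrist_force: [-0.0, -0.8, 2.5]
width: 0.0138
finger_force: 30.0
time: 25.55
tool_pos: [0.4635, 0.2595, 0.1652]
ee_rot: [3.141, -0.007, 0.5]
wrist_force: [0.1, 0.5, -1.7]
width: 0.0135
finger_force: 30.0
```

```bash
python3 -m pendant '[[1.6,-4,0,0,0,-3.5,0],[1.6,-4,0,0,0,-3.5,0],[1.6,-4,0,0,0,-3.5,0],[1.6,-4,0,0,0,-3.5,0],[1.6,-4,0,0,0,-3.5,0],[1.6,-4,0,0,0,-3.5,0],[1.6,-4,0,0,0,-3.5,0],[1.6,-4.1,0,0,0,-3.5,0]]' && python3 -m pendant '[[0,0,0,0,0,0,0],[0,0,0,0,0,0,0],[0,0,0,0,0,0,0]]'; python3 - <<'E'
from boxes import *
s=imaging.snapshot("scene");z=robot.get_obs()["tool_pos"][2]-.042
for x in blobs(rng(hsv(s),(100,75,35),(122,255,255)),(280,160,45,55),10):print(x[0],x[1],rect(cast("scene",pts(x[2]),.029+z)))
E
```

```text
time: 26.35
tool_pos: [0.5887, -0.0637, 0.1583]
ee_rot: [-3.14, 0.005, 0.009]
wrist_force: [0.5, 0.3, -1.2]
width: 0.014
finger_force: 30.0
time: 26.65
tool_pos: [0.5886, -0.0613, 0.1597]
ee_rot: [-3.14, 0.003, 0.012]
wrist_force: [-0.5, 0.3, -1.2]
width: 0.0135
finger_force: 30.0
90 [307.1222 201.0889] [588.4769 -43.8444  22.2688  58.2088  88.3856]
50 [293.4  200.96] [598.4309 -83.3241  40.8589  17.529   17.1904]
```

```bash
python3 -m pendant '[[0.3,0,-3,0,0,0,0],[0,0,-3,0,0,0,0],[0,0,-2,0,0,0,0],[0,0,-1,0,0,0,0],[0,0,-0.5,0,0,0,0],[0,0,0,0,0,0,0]]'; python3 -m pendant '[[0,0,-0.5,0,0,0,0],[0,0,-0.5,0,0,0,0],[0,0,-0.4,0,0,0,0],[0,0,0,0,0,0,0]]'
```

```text
time: 27.3
tool_pos: [0.5926, -0.0617, 0.0666]
ee_rot: [3.142, -0.0, 0.012]
wrist_force: [0.5, -0.3, -1.8]
width: 0.0135
finger_force: 30.0
time: 27.7
tool_pos: [0.5922, -0.0623, 0.0518]
ee_rot: [-3.141, 0.001, 0.011]
wrist_force: [0.4, 0.5, -1.6]
width: 0.0136
finger_force: 30.0
```

```bash
python3 -m pendant '[[0,0,-0.3,0,0,0,0],[0,0,0,0,0,0,0.3],[0,0,0,0,0,0,0.3],[0,0,0,0,0,0,0.3],[0,0,4,0,0,0,0.3],[0,0,4,0,0,0,0.3],[0,0,4,0,0,0,0.3],[0,0,4,0,0,0,0.3]]' && python3 -m pendant '[[-2.5,-3.4,0,0,0,1.9,0.5],[-2.5,-3.4,0,0,0,1.9,0.5],[-2.5,-3.4,0,0,0,1.9,0.5],[-2.5,-3.4,0,0,0,1.9,0.5],[-2.5,-3.4,0,0,0,1.9,0.5],[-2.5,-3.4,0,0,0,1.9,0.5],[-2.5,-3.4,0,0,0,1.9,0.5],[0,0,0,0,0,1.9,0.5]]'; python3 - <<'E'
from h import *
ims={n:imaging.snapshot(n) for n in("top","scene")}
for n in ims: cv2.imwrite(f"pics/{n}9.png",ims[n][:,:,::-1])
r=lambda im,x,y,w,h,W,H: cv2.resize(im[y:y+h,x:x+w],(W,H),interpolation=cv2.INTER_CUBIC)
cv2.imwrite("pics/c9.png",np.hstack([r(ims["top"],265,160,220,160,440,320),r(ims["scene"],210,130,160,120,360,320)])[:,:,::-1])
h=hsv(ims["scene"])
for b in blobs(rng(h,(0,0,0),(180,255,55)),(210,140,70,45),30): print("lid scene",b[0],b[1],rect(cast("scene",pts(b[2]),.011)),rect(cast("scene",pts(b[2]),.041)))
E
```

```text
time: 28.5
tool_pos: [0.5925, -0.0623, 0.2116]
ee_rot: [3.141, -0.001, 0.011]
wrist_force: [0.4, -0.7, -0.2]
width: 0.0284
finger_force: 0.0
time: 29.3
tool_pos: [0.4148, -0.3042, 0.21]
ee_rot: [3.139, 0.001, 0.271]
wrist_force: [0.8, 1.3, 0.4]
width: 0.047
finger_force: 0.0
lid scene 371 [241.4744 165.938 ] [ 392.9775 -338.6109  158.5727  159.4148   16.2547] [ 417.5449 -325.0044  154.3347  155.1544   16.2547]
lid scene 79 [242.7975 159.9367] [ 379.0818 -345.1111   87.6131   15.8636   15.6392] [ 404.0206 -331.3308   85.2715   15.4396   15.6392]
```

View pics/c9.png

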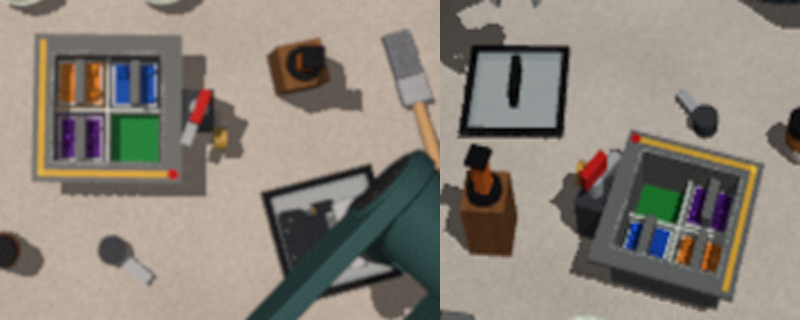

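All three boxes are seated flat, and the lid is unmoved at about (0.3915, -0.3387) with a yaw of 16°. I'll cross-check the case pose in both views.

```bash
cat > case.py <<'E'
from h import *
def case(n,im,roi):
    g=blobs(rng(hsv(im),(18,110,120),(30,255,255)),roi,30)
    q=cast(n,pts(max(g,key=lambda b:b[0])[2]),.07)
    a=np.array([0.003,.466]);b=np.array([0.01,.057]) # x=a0 y+a1 ; y=b0 x+b1
    for _ in range(4):
        A=q[(abs(q[:,0]-np.polyval(a,q[:,1]))<.012)&(q[:,1]<.045)]; B=q[(abs(q[:,1]-np.polyval(b,q[:,0]))<.012)&(q[:,0]>.485)]
        a=np.polyfit(A[:,1],A[:,0],1); b=np.polyfit(B[:,0],B[:,1],1)
    y=(b[0]*a[1]+b[1])/(1-a[0]*b[0]); x=a[0]*y+a[1]; th=(-np.arctan(a[0])+np.arctan(b[0]))/2
    R=np.array([[np.cos(th),-np.sin(th)],[np.sin(th),np.cos(th)]])
    print(n,"case",np.array([x,y])-R@[-.088,.088],np.degrees(th),len(A),len(B))
E
python3 - <<'E'
from case import *
for n,r in (("top",(275,170,85,85)),("scene",(280,170,85,85))):
  for k in (0,9): case(n,cv2.imread(f"pics/{n}{k}.png")[:,:,::-1].copy(),r)
o=robot.get_obs();print(o["tool_pos"],o["ee_rot"])
E
```

```text
top case [ 0.5542 -0.0248] 0.6590743827401246 211 209
top case [ 0.5545 -0.0249] 0.5462421784357042 204 208
scene case [ 0.5554 -0.0254] 0.46894363359021907 114 142
scene case [ 0.5554 -0.0255] 0.43802489203373296 114 140
[ 0.4169 -0.3014  0.21  ] [ 3.1409 -0.0006  0.2739]
```

```bash
python3 -m pendant '[[-2.55,-3.75,0,0,0,0.3,0.5],[0,0,-5,0,0,0,0.5],[0,0,-5,0,0,0,0.5],[0,0,-4,0,0,0,0.5],[0,0,-2.5,0,0,0,0.5],[0,0,-1.2,0,0,0,0.5],[0,0,-0.5,0,0,0,0.5],[0,0,0,0,0,0,0.5]]' && python3 -m pendant '[[0,0,0,0,0,0,0],[0,0,0,0,0,0,0],[0,0,0,0,0,0,0],[0,0,0,0,0,0,0],[0,0,0,0,0,0,0],[0,0,0,0,0,0,0],[0,0,0,0,0,0,0]]'
```

```text
time: 30.2
tool_pos: [0.3929, -0.338, 0.0282]
ee_rot: [3.141, -0.001, 0.283]
wrist_force: [0.4, -0.1, 0.2]
width: 0.0473
finger_force: 0.0
time: 30.9
tool_pos: [0.3924, -0.3382, 0.0281]
ee_rot: [3.141, -0.0, 0.282]
wrist_force: [-0.4, -0.5, 3.3]
width: 0.0136
finger_force: 30.0
```

```bash
python3 -m pendant '[[0,0,3,0,0,0,0],[0,0,4,0,0,0,0],[0,0,4,0,0,0,0],[0,0,4,0,0,0,0],[0,4.4,0,0,0,-2.2,0],[0,4.5,0,0,0,-2.3,0],[0,4.5,0,0,0,-2.2,0],[0,4.5,0,0,0,-2.3,0]]' && python3 -m pendant '[[0,4.4,0,0,0,-2.2,0],[0,4.5,0,0,0,-2.3,0],[0,4.5,0,0,0,-2.2,0],[4,0,0,0,0,0,0],[4.1,0,0,0,0,0,0],[4.1,0,0,0,0,0,0],[4.1,0,0,0,0,0,0],[0,0,0,0,0,0,0]]' && python3 -m pendant '[[0,0,0,0,0,0,0],[0,0,0,0,0,0,0],[0,0,0,0,0,0,0]]'; python3 - <<'E'
from h import *
ims={n:imaging.snapshot(n) for n in("top","scene")}
for n in ims: cv2.imwrite(f"pics/{n}10.png",ims[n][:,:,::-1])
z=robot.get_obs()["tool_pos"][2]-.0281; print(z)
for n in ims:
  for b in blobs(rng(hsv(ims[n]),(0,0,0),(180,255,50)),(250,130,130,130),60): print(n,b[0],b[1],rect(cast(n,pts(b[2]),z+.011)))
cv2.imwrite("pics/c10.png",cv2.resize(ims["scene"][120:250,240:380],(560,520),interpolation=cv2.INTER_CUBIC)[:,:,::-1])
E
```

```text
time: 31.7
tool_pos: [0.3911, -0.1569, 0.1763]
ee_rot: [-3.14, 0.002, 0.122]
wrist_force: [0.5, -0.2, -2.2]
width: 0.0139
finger_force: 30.0
time: 32.5
tool_pos: [0.5578, -0.0247, 0.1732]
ee_rot: [-3.141, 0.005, 0.009]
wrist_force: [-1.0, 0.0, -2.8]
width: 0.014
finger_force: 30.0
time: 32.8
tool_pos: [0.5541, -0.0249, 0.1779]
ee_rot: [3.141, -0.0, 0.008]
wrist_force: [-0.8, -0.0, -1.8]
width: 0.0139
finger_force: 30.0
0.1501721680926435
top 864 [300.647  221.3368] [541.173   -2.8023 121.8821 238.477   81.8019]
top 509 [350.7976 212.7014] [ 552.5119 -113.2572   43.5816  164.6852   81.7301]
top 64 [368.375  220.2656] [ 534.3363 -153.6412   15.5034   38.0435   64.1623]
scene 243 [316.3704 134.4444] [334.301  -81.5306  51.1521  89.2792  16.3701]
scene 1137 [316.3298 160.9094] [445.2687 -68.1663 214.0301 206.9279  61.2863]
scene 823 [300.2928 204.017 ] [582.3434 -41.395  204.7895 196.3609   1.9459]
scene 141 [370.7943 176.4113] [457.4464 118.6215  49.1565  39.1661  10.642 ]
scene 215 [308.7907 237.6419] [721.4404  -0.6961  14.8652 131.6137   0.5775]
```

View pics/c10.png

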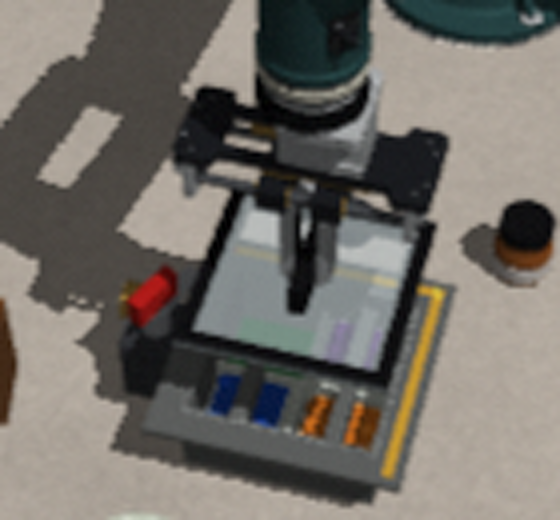

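```bash
python3 - <<'E'
from h import *
c=np.array([[180,343],[384,386],[436,223],[240,191]])/4+[240,120]-.4
q=cast("scene",c,.161); print(q,q.mean(0)); d=q[1]-q[0];print(np.degrees(np.arctan2(d[1],d[0]))-90,np.linalg.norm(d))
d=q[2]-q[3];print(np.degrees(np.arctan2(d[1],d[0]))-90)
E
```

```text
[[ 0.6354 -0.0966]
 [ 0.6312  0.053 ]
 [ 0.4735  0.0543]
 [ 0.4841 -0.0976]] [ 0.556  -0.0217]
1.5899018972367855 0.14958621192303484
3.997388665892913
```

```bash
python3 -m pendant '[[0.15,0,-3,0,0,0,0],[0,0,-2.5,0,0,0,0],[0,0,-1.2,0,0,0,0],[0,0,-0.5,0,0,0,0],[0,0,0,0,0,0,0],[0,0,0,0,0,0,0]]'; python3 -m pendant '[[0,0,-0.3,0,0,0,0],[0,0,-0.3,0,0,0,0],[0,0,-0.2,0,0,0,0],[0,0,-0.2,0,0,0,0],[0,0,0,0,0,0,0],[0,0,0,0,0,0,0]]'
```

```text
time: 33.5
tool_pos: [0.5575, -0.025, 0.1071]
ee_rot: [3.141, -0.003, 0.008]
wrist_force: [-0.2, -0.2, -2.8]
width: 0.0139
finger_force: 30.0
time: 34.1
tool_pos: [0.5566, -0.0248, 0.0954]
ee_rot: [3.142, 0.0, 0.008]
wrist_force: [-0.6, 0.6, -2.0]
width: 0.0137
finger_force: 30.0
```

```bash
python3 -m pendant '[[0,0,-0.15,0,0,0,0],[0,0,-0.15,0,0,0,0],[0,0,0,0,0,0,0],[0,0,0,0,0,0,0]]'; python3 -m pendant '[[0,0,0,0,0,0,0.3],[0,0,0,0,0,0,0.3],[0,0,0,0,0,0,0.3],[0,0,0,0,0,0,0.3],[0,0,4,0,0,0,0.3],[0,0,4,0,0,0,0.3],[0,0,4,0,0,0,0.3],[0,0,0,0,0,0,0.3]]' && python3 -m pendant '[[-5,0,0,0,0,0,0.3],[-5,0,0,0,0,0,0.3],[-5,0,0,0,0,0,0.3],[0,0,0,0,0,0,0.3]]' ; python3 - <<'E'
from h import *
ims={n:imaging.snapshot(n) for n in("top","scene")}
for n in ims: cv2.imwrite(f"pics/{n}11.png",ims[n][:,:,::-1])
r=lambda im,x,y,w,h,W,H: cv2.resize(im[y:y+h,x:x+w],(W,H),interpolation=cv2.INTER_CUBIC)
cv2.imwrite("pics/c11.png",np.hstack([r(ims["top"],275,165,120,100,400,333),r(ims["scene"],255,160,110,92,400,333)])[:,:,::-1])
for n in ims:
  for b in blobs(rng(hsv(ims[n]),(0,0,0),(180,255,60)),(270,165,95,85),60): print(n,b[0],b[1],rect(cast(n,pts(b[2]),.076)))
E
```

```text
time: 34.5
tool_pos: [0.5569, -0.0249, 0.0931]
ee_rot: [3.141, -0.001, 0.008]
wrist_force: [-0.4, -0.4, 0.8]
width: 0.014
finger_force: 30.0
time: 35.3
tool_pos: [0.5599, -0.0253, 0.2203]
ee_rot: [3.139, -0.014, 0.008]
wrist_force: [0.6, -0.0, -0.1]
width: 0.0278
finger_force: 0.0
time: 35.7
tool_pos: [0.4012, -0.0242, 0.2109]
ee_rot: [-3.141, 0.003, 0.007]
wrist_force: [-0.4, 0.4, -0.3]
width: 0.028
finger_force: 0.0
top 695 [320.8561 214.1137] [552.825  -24.7018 155.494  160.1628   1.1093]
top 83 [316.8072 213.7229] [554.9786 -20.2372  64.3734   8.007    1.1984]
scene 108 [326.9722 174.8796] [418.8488 -25.9996  43.4185  36.6323  16.2547]
scene 600 [314.5267 211.2433] [557.1204 -23.328  163.0362 160.4537   0.2359]
scene 113 [316.8053 203.7788] [542.5483 -25.3009  87.316   16.2191   0.8329]
scene 207 [276.1014 208.657 ] [ 587.5667 -144.8175   93.3331   42.6161    3.1502]
scene 265 [308.3585 237.6038] [669.6645 -16.5526  18.8814 147.2153   0.404 ]
```

View pics/c11.png

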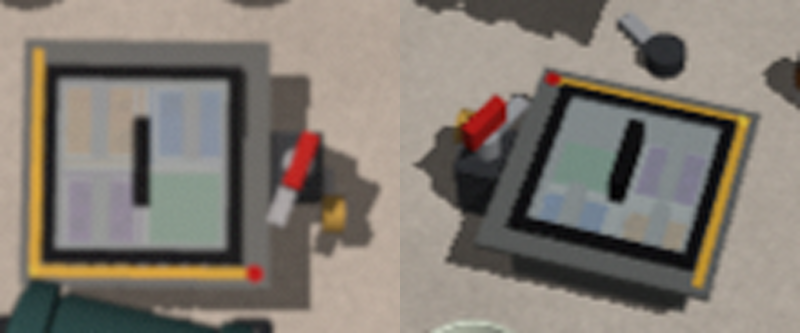

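The lid is seated squarely over the contents. Next I turn the wrist to the knob's bar direction, yaw 159°.

```bash
python3 -m pendant '[[1.9,-1.5,0,0,0,8.4,0.4],[1.9,-1.5,0,0,0,8.4,0.4],[1.9,-1.5,0,0,0,8.4,0.4],[1.9,-1.5,0,0,0,8.4,0.4],[1.9,-1.5,0,0,0,8.4,0.4],[1.9,-1.5,0,0,0,8.4,0.4],[1.9,-1.5,0,0,0,8.4,0.4],[1.9,-1.5,0,0,0,8.4,0.4]]' && python3 -m pendant '[[0,0,0,0,0,8.4,0.4],[0,0,0,0,0,8.4,0.4],[0,0,0,0,0,8.4,0.4],[0,0,0,0,0,8.4,0.4],[0,0,0,0,0,8.4,0.4],[0,0,0,0,0,8.4,0.4],[0,0,0,0,0,8.4,0.4],[0,0,0,0,0,8.4,0.4]]' && python3 -m pendant '[[0,0,0,0,0,8.4,0.4],[0,0,0,0,0,8.4,0.4],[0,0,0,0,0,7.7,0.4],[0,0,0,0,0,0,0.4],[0,0,0,0,0,0,0.4]]'
```

```text
time: 36.6
tool_pos: [0.5611, -0.1459, 0.2113]
ee_rot: [-3.141, -0.0, 1.187]
wrist_force: [1.1, -0.2, 0.1]
width: 0.0376
finger_force: 0.0
time: 37.4
tool_pos: [0.5604, -0.1452, 0.2113]
ee_rot: [-3.142, -0.001, 2.36]
wrist_force: [-0.3, -0.5, -0.1]
width: 0.0376
finger_force: 0.0
time: 37.9
tool_pos: [0.5596, -0.1451, 0.2116]
ee_rot: [3.141, -0.001, 2.779]
wrist_force: [0.1, 0.7, -0.9]
width: 0.0375
finger_force: 0.0
```

```bash
python3 -m pendant '[[-0.4,-0.2,-4,0,0,0,0.4],[0,0,-4,0,0,0,0.4],[0,0,-2,0,0,0,0.4],[0,0,-0.8,0,0,0,0.4],[0,0,-0.4,0,0,0,0.4],[0,0,0,0,0,0,0.4],[0,0,0,0,0,0,0.4]]'; python3 -m pendant '[[0,0,0,0,0,0,0],[0,0,0,0,0,0,0],[0,0,0,0,0,0,0],[0,0,0,0,0,0,0],[0,0,0,0,0,0,0]]'
```

```text
time: 38.6
tool_pos: [0.5558, -0.1473, 0.1023]
ee_rot: [3.142, 0.003, 2.781]
wrist_force: [-0.2, -0.4, 0.3]
width: 0.0375
finger_force: 0.0
time: 39.1
tool_pos: [0.5547, -0.1473, 0.1011]
ee_rot: [-3.141, 0.001, 2.781]
wrist_force: [-1.2, -0.9, 1.4]
width: 0.0138
finger_force: 30.0
```

```bash
python3 -m pendant '[[0,0,0,0,0,-5,0],[0,0,0,0,0,-5,0],[0,0,0,0,0,-5,0],[0,0,0,0,0,-5,0],[0,0,0,0,0,-5,0],[0,0,0,0,0,-5,0],[0,0,0,0,0,-5,0],[0,0,0,0,0,-5,0]]'; python3 -m pendant '[[0,0,0,0,0,-5,0],[0,0,0,0,0,-5,0],[0,0,0,0,0,-5,0],[0,0,0,0,0,-5,0],[0,0,0,0,0,-5,0],[0,0,0,0,0,-3.5,0],[0,0,0,0,0,-1,0],[0,0,0,0,0,0,0]]'; python3 -c "
from h import *
print(robot.get_obs()['wrist_torque'])"
```

```text
time: 39.9
tool_pos: [0.5554, -0.1466, 0.1011]
ee_rot: [3.14, 0.001, 2.08]
wrist_force: [1.7, 0.3, 1.3]
width: 0.0138
finger_force: 30.0
time: 40.7
tool_pos: [0.5561, -0.1464, 0.1011]
ee_rot: [3.138, -0.0, 1.57]
wrist_force: [5.2, 1.5, 1.1]
width: 0.014
finger_force: 30.0
[ 0.226  -0.8606  0.2004]
```

Turned 69°, almost against the closed stop. Release, rise and check the bar's direction.

```bash
python3 -m pendant '[[0,0,0,0,0,0,0.4],[0,0,0,0,0,0,0.4],[0,0,0,0,0,0,0.4],[0,0,0,0,0,0,0.4],[0,0,3,0,0,0,0.4],[0,0,4,0,0,0,0.4],[0,0,4,0,0,0,0.4],[0,0,0,0,0,0,0.4]]' && python3 -m pendant '[[-5,0,0,0,0,0,0.4],[-5,0,0,0,0,0,0.4],[-5,0,0,0,0,0,0.4],[0,0,0,0,0,0,0.4],[0,0,0,0,0,0,0.4]]';python3 - <<'E'
from case import *
ims={n:imaging.snapshot(n) for n in("top","scene")}
for n in ims:
  cv2.imwrite(f"pics/{n}12.png",ims[n][:,:,::-1]); h=hsv(ims[n])
  r=cv2.bitwise_or(rng(h,(0,150,60),(6,255,255)),rng(h,(174,150,60),(180,255,255)))
  for b in blobs(r,(340,190,60,40) if n=="top" else (260,180,33,40),10): print(n,b[0],b[1],pca(cast(n,pts(b[2]),.113)))
  # stylus cap (dark) and orange grip
  for b in blobs(rng(h,(0,0,0),(180,255,60)),(400,175,40,30) if n=="top" else (212,178,30,35),15): print(n,"dark",b[0],b[1],rect(cast(n,pts(b[2]),.156)))
  for b in blobs(rng(h,(0,170,80),(15,255,255)),(400,175,40,30) if n=="top" else (212,180,30,30),5): print(n,"orange",b[0],b[1],cast(n,[b[1]],.13))
r=lambda im,x,y,w,h,W,H: cv2.resize(im[y:y+h,x:x+w],(W,H),interpolation=cv2.INTER_NEAREST)
cv2.imwrite("pics/c12.png",np.hstack([r(ims["top"],400,175,40,30,400,300),r(ims["scene"],210,180,40,30,400,300)])[:,:,::-1])
E
```

```text
time: 41.5
tool_pos: [0.5573, -0.148, 0.2181]
ee_rot: [3.13, 0.005, 1.568]
wrist_force: [0.3, 0.5, -0.3]
width: 0.0377
finger_force: 0.0
time: 42.0
tool_pos: [0.4038, -0.1468, 0.2101]
ee_rot: [3.141, 0.0, 1.567]
wrist_force: [0.5, -1.0, 0.7]
width: 0.0376
finger_force: 0.0
top 99 [365.101  212.7273] (array([ 0.5547, -0.1469]), np.float64(89.78650017765915), array([0.0152, 0.0453]))
top dark 262 [418.4351 191.1947] [ 604.8268 -274.4073   47.769    48.2432   89.7524]
top orange 21 [414.0476 190.3333] [[ 0.6134 -0.2707]]
scene 109 [278.0917 193.4404] (array([ 0.5641, -0.1431]), np.float64(83.05526053720082), array([0.0274, 0.0475]))
scene dark 82 [226.4512 188.7195] [ 621.972  -282.4215   33.0575   27.2078    1.2948]
scene dark 111 [229.2342 201.982 ] [ 660.104  -256.5638   46.771    43.1295   23.1304]
scene orange 66 [228.8788 197.6061] [[ 0.6328 -0.2741]]
```

```bash
python3 - <<'E'
from h import *
for n,(x,y,w,hh) in (("top",(404,178,34,28)),("scene",(214,180,28,36))):
    im=cv2.imread(f"pics/{n}12.png")[:,:,::-1].copy(); h=hsv(im)[y:y+hh,x:x+w]
    print(n,x,y)
    for i in range(hh): print(y+i,"".join("#" if v[2]<50 else "o" if (v[0]<13 and v[1]>185 and v[2]>80) else "b" if (v[0]<20 and v[1]>110) else "." for v in h[i]))
for n in ("top","scene"):
    print(n,proj(n,[[.616,-.285,.156],[.616,-.285,.093],[.64,-.285,.093],[.616,-.261,.093]]))
E
```

```text
top 404 178
178 ..................................
179 ..................................
180 ................bbbbb.............
181 ............bbbbbbbbb.............
182 ......bbbbbbbbbbbbbbb.............
183 ..bbbbbbbbbb#########.............
184 bbbbbbbbbb#############...........
185 bbbbbbb.###############...........
186 bbbbbb.###bb###########...........
187 bbbbbb###bob###########...........
188 bbbbb####ooob##########...........
189 bbbbb####ooob##########...........
190 bbbbb####ooo###########...........
191 bbbbb###booo###########...........
192 bbbbb####boob##########...........
193 bbbbb####ooo############..........
194 bbbbb####bobb##########b..........
195 bbbbbb####bb##########bbb.........
196 bbbbbb###############bbbb.........
197 bbbbbbb#############bbbbb.........
198 bbbbbbbb###########bbbbbb.........
199 bbbbbbbbbb#######bbbbbbbbb........
200 bbbbbbbbbbbbbbbbbbbbbbbbb.........
201 bbbbbbbbbbbbbbbbbbbbbbb...........
202 bbbbbbbbbbbbbbbbbbbbb.............
203 bbbbbbbbbbbbbbbbbbb...............
204 bbbbbbbbbbbbbbb...................
205 bbbbbbbbbb.....................
[... 685 characters left out ...]
....b###booooooo####bbbbb
201 ......bb###boooooob####bbbbb
202 ......bb#####boooo#####bbbbb
203 ......bb###############bbbbb
204 ......bbb#############bbbbbb
205 .....bbbb############bbbbbbb
206 .....bbbbb#########bbbbbbbbb
207 .....bbbbbbbbbbbbbbbbbbbbbbb
208 .....bbbbbbbbbbbbbbbbbbbbbbb
209 .....bbbbbbbbbbbbbbbbbbbbbbb
210 .....bbbbbbbbbbbbbbbbbbbbbbb
211 ......bbbbbbbbbbbbbbbbbbbbbb
212 ......bbbbbbbbbbbbbbbbbbbbbb
213 ......bbbbbbbbbbbbbbbbbbbbbb
214 ......bbbbbbbbbbbbbbbbbbbbbb
215 .......bbbbbbbbbbbbbbbbbbbbb
top [[421.6979 187.9934]
 [416.805  191.3847]
 [416.7873 182.4261]
 [407.7458 191.2097]]
scene [[226.3308 187.1356]
 [229.4943 200.021 ]
 [226.4604 206.0098]
 [236.7494 201.749 ]]
```

The latch bar reads 90°, so it is closed and holding. The dark collar in the pixel map agrees with a stand centre at about (0.616, -0.286). Now fetch the stylus.

```bash
python3 -m pendant '[[3.5,-2.3,0,0,0,0.3,0.7],[3.5,-2.3,0,0,0,0.3,0.7],[3.5,-2.3,0,0,0,0.3,0.7],[3.5,-2.3,0,0,0,0.3,0.7],[3.5,-2.3,0,0,0,0.3,0.7],[3.7,-2.4,0,0,0,0,0.7],[0,0,0,0,0,0,0.7],[0,0,0,0,0,0,0.7]]' && python3 -m pendant '[[0,0,0,0,0,0,0.7],[0,0,0,0,0,0,0.7]]'
```

```text
time: 42.9
tool_pos: [0.6178, -0.2859, 0.207]
ee_rot: [-3.138, -0.003, 1.595]
wrist_force: [-0.1, 0.1, 0.6]
width: 0.0657
finger_force: 0.0
time: 43.1
tool_pos: [0.6164, -0.2851, 0.2122]
ee_rot: [3.14, 0.001, 1.595]
wrist_force: [-0.4, 0.6, -0.1]
width: 0.0659
finger_force: 0.0
```

```bash
python3 -m pendant '[[0,0,-3,0,0,0,0.7],[0,0,-3,0,0,0,0.7],[0,0,-2,0,0,0,0.7],[0,0,-1.2,0,0,0,0.7],[0,0,-0.8,0,0,0,0.7],[0,0,0,0,0,0,0.7],[0,0,0,0,0,0,0.7]]' && python3 -m pendant '[[0,0,0,0,0,0,0],[0,0,0,0,0,0,0],[0,0,0,0,0,0,0],[0,0,0,0,0,0,0],[0,0,0,0,0,0,0],[0,0,0,0,0,0,0],[0,0,0,0,0,0,0],[0,0,0,0,0,0,0]]'; python3 -c "
from h import *
o=robot.get_obs();print(o['tool_pos'],o['ee_rot'],o['wrist_force'],o['wrist_torque'])"
```

```text
time: 43.8
tool_pos: [0.6171, -0.2861, 0.1122]
ee_rot: [3.139, 0.001, 1.594]
wrist_force: [-0.0, 0.3, 0.9]
width: 0.0658
finger_force: 0.0
time: 44.6
tool_pos: [0.6167, -0.2859, 0.1106]
ee_rot: [3.141, 0.0, 1.594]
wrist_force: [0.8, -0.4, 0.7]
width: 0.0293
finger_force: 29.9
[ 0.6167 -0.2859  0.1106] [3.1412 0.0001 1.5944] [ 0.8074 -0.4264  0.6758] [-0.0484 -0.188   0.0465]
```

The width reads 29 mm rather than 20, so the pads may be on the cap. I'll use the last picture to check.

```bash
python3 - <<'E'
from h import *
ims={n:imaging.snapshot(n) for n in("top","scene")}
r=lambda im,x,y,w,h,W,H: cv2.resize(im[y:y+h,x:x+w],(W,H),interpolation=cv2.INTER_CUBIC)
old=cv2.imread("pics/top12.png")[:,:,::-1]; olds=cv2.imread("pics/scene12.png")[:,:,::-1]
cv2.imwrite("pics/c13.png",np.hstack([r(ims["scene"],200,160,56,70,480,600),np.vstack([r(old,400,170,40,40,300,300),r(olds,210,178,36,36,300,300)])])[:,:,::-1])
E
```

```text
(no output)
```

View pics/c13.png

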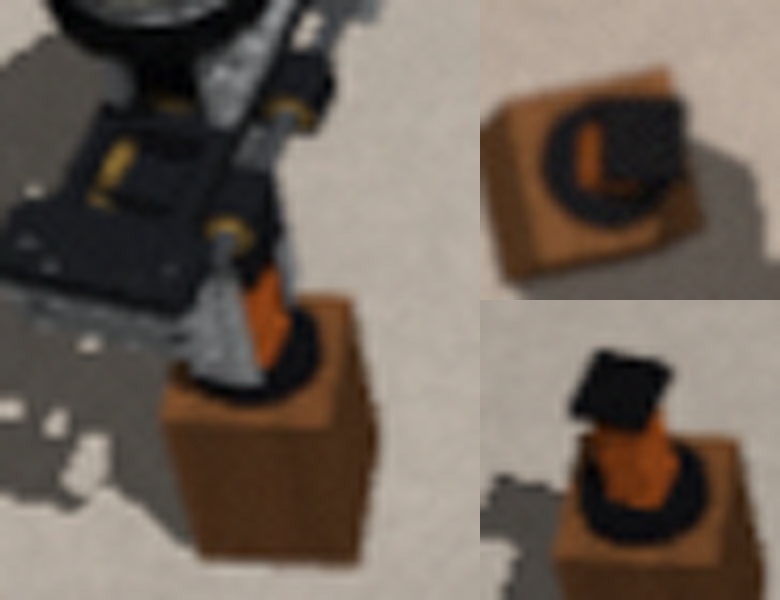

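The picture shows both fingers flat alongside, so a vertical grasp does pinch the wider cap. I'll release and regrasp the orange grip from the robot's side with the tool tilted about 52°, so the fingers pass under the cap.

```bash
python3 -m pendant '[[0,0,0,0,0,0,0.7],[0,0,0,0,0,0,0.7],[0,0,0,0,0,0,0.7],[0,0,0,0,0,0,0.7],[0,0,0,0,0,0,0.7],[0,0,2,0,0,0,0.7],[0,0,4,0,0,0,0.7],[0,0,4,0,0,0,0.7]]' && python3 -m pendant '[[-1,0,0,0,0,-8.5,0.7],[-1,0,0,0,0,-8.5,0.7],[-1,0,0,0,0,-8.5,0.7],[-1,0,0,0,0,-8.5,0.7],[-1,0,0,0,0,-8.5,0.7],[-1,0,0,0,0,-8.5,0.7],[-1,0,0,0,0,-8.5,0.7],[-0.7,0,0,0,0,-8.5,0.7]]' && python3 -m pendant '[[0,0,0,0,0,-8.5,0.7],[0,0,0,0,0,-8.5,0.7],[0,0,0,0,0,-4.8,0.7],[0,0,0,0,-7.5,0,0.7],[0,0,0,0,-7.5,0,0.7],[0,0,0,0,-7.5,0,0.7],[0,0,0,0,-7.5,0,0.7],[0,0,0,0,-7.5,0,0.7]]' && python3 -m pendant '[[0,0,0,0,-7.5,0,0.7],[0,0,0,0,-7.5,0,0.7],[0,0,0,0,0,0,0.7],[0,0,0,0,0,0,0.7]]'; python3 -c "
from h import *
from scipy.spatial.transform import Rotation as R
o=robot.get_obs();print(o['tool_pos'],o['joint_positions'],R.from_euler('xyz',o['ee_rot']).as_matrix())"
```

```text
time: 45.5
tool_pos: [0.616, -0.2855, 0.2102]
ee_rot: [-3.139, -0.002, 1.594]
wrist_force: [0.5, -1.1, 0.2]
width: 0.0658
finger_force: 0.0
time: 46.3
tool_pos: [0.539, -0.2859, 0.2107]
ee_rot: [3.141, 0.0, 0.401]
wrist_force: [0.1, -0.4, 0.4]
width: 0.0657
finger_force: 0.0
time: 47.1
tool_pos: [0.5396, -0.2861, 0.2121]
ee_rot: [3.117, -0.661, 0.036]
wrist_force: [0.8, -0.2, -0.1]
width: 0.0658
finger_force: 0.0
time: 47.5
tool_pos: [0.5391, -0.2862, 0.2103]
ee_rot: [3.107, -0.913, 0.042]
wrist_force: [0.5, -0.5, 0.7]
width: 0.0656
finger_force: 0.0
[ 0.5391 -0.2862  0.2103] [-0.958  -0.2009  1.9229  0.88    0.9972  0.249 ] [[ 0.6106  0.0153  0.7918]
 [ 0.0259 -0.9997 -0.0006]
 [ 0.7915  0.0209 -0.6108]]
```

```bash
python3 -m pendant '[[0,0,-3.4,1.2,0,0,0.6],[2,0,-1.55,0,0,0,0.6],[2,0,-1.55,0,0,0,0.6],[2,0,-1.55,0,0,0,0.6],[1.3,0,-1,0,0,0,0.6],[0.75,0,-0.6,0,0,0,0.6],[0,0,0,0,0,0,0.6],[0,0,0,0,0,0,0.6]]'
```

```text
time: 48.3
tool_pos: [0.6211, -0.2861, 0.1155]
ee_rot: [3.138, -0.917, 0.02]
wrist_force: [0.5, 0.1, -0.5]
width: 0.056
finger_force: 0.0
```

```bash
python3 -m pendant '[[-0.15,0,-0.1,0,0,0,0.6],[0,0,0,0,0,0,0],[0,0,0,0,0,0,0],[0,0,0,0,0,0,0],[0,0,0,0,0,0,0],[0,0,0,0,0,0,0],[0,0,0,0,0,0,0],[0,0,0,0,0,0,0]]'; python3 -c "
from h import *
o=robot.get_obs();print(o['tool_pos'],o['wrist_torque'])"
```

```text
time: 49.1
tool_pos: [0.6186, -0.2859, 0.1131]
ee_rot: [3.141, -0.917, 0.017]
wrist_force: [-0.8, -0.6, 0.2]
width: 0.0198
finger_force: 30.0
[ 0.6186 -0.2859  0.1131] [0.0581 0.3125 0.05  ]
```

Width 19.8 mm means the orange grip is held. Lift it straight out and carry it over the red dot.

```bash
python3 -m pendant '[[0,0,1,0,0,0,0],[0,0,2.5,0,0,0,0],[0,0,3,0,0,0,0],[0,0,3,0,0,0,0],[0,0,2,0,0,0,0],[0,0,0,0,0,0,0]]' && python3 -m pendant '[[-2,1.5,0,0,0,0,0],[-2.5,2,0,0,0,0,0],[-2.5,2.3,0,0,0,0,0],[-2.5,2.5,0,0,0,0,0],[-2.4,2.9,0,0,0,0,0],[-2,3,0,0,0,0,0],[-1,3,0,0,0,0,0],[0,0,0,0,0,0,0]]' && python3 -m pendant '[[0,0,0,0,0,0,0],[0,0,0,0,0,0,0]]'; python3 -c "
from h import *
o=robot.get_obs();print(o['tool_pos'],o['joint_positions'],o['ee_rot'],o['wrist_force'])"
```

```text
time: 49.7
tool_pos: [0.6198, -0.287, 0.2337]
ee_rot: [3.131, -0.922, 0.025]
wrist_force: [-0.2, -1.1, -0.9]
width: 0.0195
finger_force: 30.0
time: 50.5
tool_pos: [0.4681, -0.1106, 0.226]
ee_rot: [3.141, -0.915, 0.02]
wrist_force: [-0.1, -0.5, -1.3]
width: 0.0198
finger_force: 30.0
time: 50.7
tool_pos: [0.4697, -0.1143, 0.2272]
ee_rot: [-3.141, -0.915, 0.016]
wrist_force: [0.2, -0.6, -1.2]
width: 0.0198
finger_force: 30.0
[ 0.4697 -0.1143  0.2272] [-0.7797 -0.6707  2.1807  0.7228  1.028   0.5867] [-3.1414 -0.9153  0.0158] [ 0.1824 -0.6259 -1.2384]
```

The grip is good. At this yaw the shoulder sits near its limit, so I'll swing the tool round the stylus axis to a roomier posture.

```bash
python3 -m pendant '[[0,0,0,0,0,7,0],[0,0,0,0,0,7,0],[0,0,0,0,0,7,0],[0,0,0,0,0,7,0],[0,0,0,0,0,7,0],[0,0,0,0,0,0,0]]' && python3 -c "
from h import *
print(robot.get_obs()['joint_positions'])" && python3 -m pendant '[[0,0,0,0,0,7,0],[0,0,0,0,0,7,0],[0,0,0,0,0,7,0],[0,0,0,0,0,7,0],[0,0,0,0,0,7,0],[0,0,0,0,0,0,0],[0,0,0,0,0,0,0],[0,0,0,0,0,0,0]]'; python3 -c "
from h import *
from scipy.spatial.transform import Rotation as R
o=robot.get_obs();print(o['tool_pos'],o['joint_positions'],o['ee_rot'],R.from_euler('xyz',o['ee_rot']).as_matrix())"
```

```text
time: 51.3
tool_pos: [0.4708, -0.1174, 0.2264]
ee_rot: [-3.135, -0.916, 0.619]
wrist_force: [0.3, -0.4, -0.7]
width: 0.0199
finger_force: 30.0
[-0.9806 -0.2635  1.94    0.916   1.5356 -0.1012]
time: 52.1
tool_pos: [0.4692, -0.1135, 0.228]
ee_rot: [3.141, -0.916, 1.236]
wrist_force: [0.3, 0.2, -1.4]
width: 0.0194
finger_force: 30.0
[ 0.4692 -0.1135  0.228 ] [-0.8756  0.0976  1.6032  0.8031  1.9025 -0.453 ] [ 3.1411 -0.9161  1.2361] [[ 0.2     0.9444  0.261 ]
 [ 0.5751 -0.3288  0.7491]
 [ 0.7933  0.0003 -0.6089]]
```

```bash
python3 -m pendant '[[-0.05,0.15,-2,0,0,0,0],[0,0,-2,0,0,0,0],[0,0,-1,0,0,0,0],[0,0,-0.5,0,0,0,0],[0,0,0,0,0,0,0],[0,0,0,0,0,0,0]]'; python3 - <<'E'
from h import *
o=robot.get_obs(); T=o["tool_pos"]; print(T)
ax=T-np.array([.0007,.002,0])
for n in("top","scene"):
    im=imaging.snapshot(n); cv2.imwrite(f"pics/{n}14.png",im[:,:,::-1])
    P3=[[*ax[:2],T[2]-.0981],[*ax[:2],T[2]-.0781],[*ax[:2],T[2]-.0231],[.4678,-.1138,.07]]
    p=proj(n,P3); print(n,p.round(1).tolist())
    if n=="scene":
        x0,y0=int(p[0,0])-14,int(p[2,1])-8; h=hsv(im)
        for r in range(y0,int(p[0,1])+6): print(r,x0," ".join("%3d/%3d/%3d"%tuple(h[r,c]) for c in range(x0+4,x0+25,2)))
E
```

```text
time: 52.7
tool_pos: [0.4693, -0.1125, 0.1732]
ee_rot: [3.14, -0.917, 1.239]
wrist_force: [0.4, -0.9, -1.5]
width: 0.0196
finger_force: 30.0
[ 0.4693 -0.1125  0.1732]
top [[351.3, 246.1], [351.8, 246.0], [353.0, 245.5], [351.0, 246.4]]
scene [[296.5, 180.5], [296.3, 176.5], [295.9, 165.0], [296.8, 181.3]]
156 282  90/  5/ 94  90/  4/177  90/  2/150  12/136/ 94  11/219/ 64   9/183/ 32  11/201/ 89  10/ 95/156  30/  1/176  15/ 31/167  16/ 29/169
157 282 100/ 11/ 70  98/  7/154 100/  5/151   8/ 68/ 94  12/228/ 76  11/217/ 80  11/219/129  11/101/152  15/  3/178  17/ 29/168  14/ 29/168
158 282  90/ 11/ 68 100/  6/118 105/  5/189  12/  9/137  11/211/ 75  11/218/109  11/218/143  11/141/127  30/  3/171  16/ 32/169  17/ 30/168
159 282   0/  0/ 76 120/  4/ 68 105/  5/189  98/  7/153  10/146/ 68  11/222/108  11/214/142  11/207/101  18/  9/141  16/ 29/168  15/ 30/168
160 282  17/ 16/111 120/  4/ 68  98/  8/135  98/  6/185  15/ 16/ 98  11/216/104  11/214/143  10/212/100  17/ 24/ 94  16/ 29/169  17/ 30/170
161 282  16/ 25/155  60/  3/ 75 100/ 12/ 65 105/  6/182  90/  5/167  10/173/106  11/217/141  
[... 2706 characters left out ...]

181 282  17/ 29/176  15/ 32/178  15/ 31/179  17/ 27/172   3/ 68/ 75   6/211/ 99   5/211/157  20/115/137  19/ 81/120  22/ 29/ 98  24/ 12/106
182 282  14/ 28/176  15/ 29/177  16/ 30/178  16/ 27/162   3/ 71/107   0/214/131   5/210/164  21/194/175  21/176/167  20/132/145  19/ 88/122
183 282  15/ 29/178  14/ 29/176  17/ 31/175  14/ 23/143  75/  5/ 93   0/137/119  13/148/124  20/167/ 67  20/188/129  20/192/174  21/184/173
184 282  17/ 28/166  17/ 29/175  18/ 29/173  19/ 21/133  60/  3/ 92  60/  3/ 91  90/  4/ 65 120/ 30/ 17 140/ 38/ 20  20/133/ 46  20/189/109
185 282  15/ 33/125  17/ 29/156  17/ 31/166  26/ 15/121  75/  5/ 93  30/  6/ 92   0/  0/ 62 120/ 28/ 18 120/ 17/ 15 120/ 16/ 16 105/ 57/ 18
```

The scene pixels show the shank vertical at column 296.5 with the nib right over the red dot at row 181. Pressing now.

```bash
python3 -m pendant '[[-0.05,0.05,-0.2,0,0,0,0],[0,0,-0.2,0,0,0,0],[0,0,-0.2,0,0,0,0],[0,0,-0.15,0,0,0,0],[0,0,-0.15,0,0,0,0],[0,0,0,0,0,0,0],[0,0,0,0,0,0,0]]'; python3 -m pendant '[[0,0,0,0,0,0,0],[0,0,0,0,0,0,0]]'
```

```text
time: 53.5
tool_pos: [0.4687, -0.1119, 0.1643]
ee_rot: [3.14, -0.917, 1.239]
wrist_force: [-0.3, -1.4, 1.2]
width: 0.0196
finger_force: 30.0
time: 53.7
tool_pos: [0.4687, -0.1119, 0.1642]
ee_rot: [3.14, -0.916, 1.239]
wrist_force: [-0.1, -0.6, 0.9]
width: 0.0195
finger_force: 30.0
```

```bash
python3 -m pendant '[[0,0.2,0,0,0,0,0],[0,0.3,0,0,0,0,0],[0,0.35,0,0,0,0,0],[-0.01,0.35,0,0,0,0,0],[0,0.35,0,0,0,0,0],[0,0.35,0,0,0,0,0],[-0.01,0.35,0,0,0,0,0],[0,0.35,0,0,0,0,0]]' && python3 -m pendant '[[0,0.35,0,0,0,0,0],[-0.01,0.35,0,0,0,0,0],[0,0.35,0,0,0,0,0],[0,0.35,0,0,0,0,0],[-0.01,0.35,0,0,0,0,0],[0,0.35,0,0,0,0,0],[0,0.35,0,0,0,0,0],[-0.01,0.35,0,0,0,0,0]]'; python3 -c "
from h import *
o=robot.get_obs();print(o['tool_pos'],o['joint_positions'],o['qvel'])"
```

```text
time: 54.5
tool_pos: [0.4684, -0.0855, 0.164]
ee_rot: [3.141, -0.916, 1.239]
wrist_force: [-0.4, -1.3, 0.9]
width: 0.02
finger_force: 30.0
time: 55.3
tool_pos: [0.4681, -0.0575, 0.164]
ee_rot: [3.141, -0.916, 1.239]
wrist_force: [-0.0, -1.2, 0.9]
width: 0.0198
finger_force: 30.0
[ 0.4681 -0.0575  0.164 ] [-0.8031  0.0743  1.7648  0.8036  1.7569 -0.5066] [ 0.046  -0.0494  0.0515  0.0176 -0.0368  0.0311]
```

```bash
python3 -m pendant '[[0,0.35,0,0,0,0,0],[-0.01,0.35,0,0,0,0,0],[0,0.35,0,0,0,0,0],[0,0.35,0,0,0,0,0],[-0.01,0.35,0,0,0,0,0],[0,0.35,0,0,0,0,0],[0,0.35,0,0,0,0,0],[-0.01,0.35,0,0,0,0,0]]' && python3 -m pendant '[[0,0.35,0,0,0,0,0],[-0.01,0.35,0,0,0,0,0],[0,0.35,0,0,0,0,0],[0,0.35,0,0,0,0,0],[-0.01,0.35,0,0,0,0,0],[0,0.35,0,0,0,0,0],[0,0.35,0,0,0,0,0],[-0.01,0.35,0,0,0,0,0]]' && python3 -m pendant '[[0,0.35,0,0,0,0,0],[-0.01,0.35,0,0,0,0,0],[0,0.35,0,0,0,0,0],[0,0.35,0,0,0,0,0],[-0.01,0.35,0,0,0,0,0],[0,0.35,0,0,0,0,0],[0,0.35,0,0,0,0,0],[0,0.35,0,0,0,0,0]]'; python3 - <<'E'
from h import *
o=robot.get_obs(); T=o["tool_pos"]; print(T,o["joint_positions"])
ax=T-np.array([.0007,.002,0])
im=imaging.snapshot("scene"); h=hsv(im)
p=proj("scene",[[*ax[:2],.07],[*ax[:2],.11],[.4663,.05,.07]]); print(p)
x0=int(p[0,0])-9
for r in range(int(p[0,1])-7,int(p[0,1])+5): print(r,x0," ".join("%3d/%3d/%3d"%tuple(h[r,c]) for c in range(x0,x0+19,2)))
E
```

```text
time: 56.1
tool_pos: [0.4678, -0.0296, 0.164]
ee_rot: [3.141, -0.916, 1.239]
wrist_force: [0.5, -1.9, 0.4]
width: 0.0199
finger_force: 30.0
time: 56.9
tool_pos: [0.4675, -0.0016, 0.164]
ee_rot: [3.141, -0.916, 1.239]
wrist_force: [0.3, -2.0, 0.7]
width: 0.0196
finger_force: 30.0
time: 57.7
tool_pos: [0.4673, 0.0264, 0.164]
ee_rot: [3.141, -0.916, 1.239]
wrist_force: [-0.1, -1.4, 0.7]
width: 0.0197
finger_force: 30.0
[0.4673 0.0264 0.164 ] [-0.6701 -0.0351  1.8765  0.8509  1.661  -0.4206]
[[337.8871 190.2925]
 [338.6025 182.3369]
 [345.634  191.9597]]
183 328  17/ 29/177  18/ 29/177  17/ 29/174  16/ 27/178  16/ 26/129 120/  8/ 61 120/  4/ 72  14/ 22/154  17/ 27/177  17/ 29/174
184 328  17/ 29/177  17/ 30/177  16/ 28/173  16/ 27/177  15/ 25/121 110/ 12/ 65 113/ 10/102  16/ 25/155  17/ 26/175  15/ 27/173
185 328  18/ 29/150  19/ 26/159  16/ 29/168  17/ 29/176  18/ 23/110 120/ 10/ 79 113/ 10/107  18/ 24/161  20/ 29/178  15/ 29/177
186 328  20/ 29/ 53  15/ 21/ 95  18/ 28/137  17/ 30/154  15/ 21/ 98 110/  9/ 81 113/ 10/107  16/ 23/164  17/ 27/179  16/ 28/175
187 328  20/114/ 58  20/ 64/ 48
[... 292 characters left out ...]
  15/ 19/ 81  19/ 37/111  26/ 18/102  17/ 18/125  17/ 24/149
190 328 120/ 27/ 19 120/ 15/ 17  20/136/ 45  20/171/ 58  20/190/ 74  20/139/ 77  21/155/156  20/108/132  21/ 65/113  30/ 11/ 94
191 328 100/ 21/ 37 130/ 35/ 22 120/ 48/ 16 105/ 28/ 18  17/ 74/ 24  21/164/ 70  20/194/172  21/185/170  21/169/163  20/116/136
192 328  96/ 14/ 90 102/ 18/ 69 100/ 19/ 41 120/ 38/ 20 120/ 43/ 18 150/ 16/ 16  18/109/ 35  20/178/ 96  20/191/152  20/193/176
193 328  97/ 17/134  97/ 17/132  98/ 21/ 98 105/ 23/ 67 110/ 15/ 50 105/ 20/ 26 150/ 30/ 17 120/ 48/ 16 120/ 32/ 16  19/169/ 68
194 328  94/ 14/141  96/ 18/139  96/ 19/136  98/ 16/130 100/ 21/109 100/ 21/ 72 100/ 14/ 55 120/ 25/ 31 150/ 17/ 15 105/ 27/ 19
```

```bash
python3 -m pendant '[[0,0.35,0,0,0,0,0],[-0.01,0.35,0,0,0,0,0],[0,0.35,0,0,0,0,0],[0,0.35,0,0,0,0,0],[-0.01,0.35,0,0,0,0,0],[0,0.35,0,0,0,0,0],[0,0.35,0,0,0,0,0],[0,0.35,0,0,0,0,0]]' && python3 -m pendant '[[0,0.35,0,0,0,0,0],[0,0.3,0,0,0,0,0],[0,0.2,0,0,0,0,0],[0,0.1,0,0,0,0,0],[0,0,0,0,0,0,0],[0,0,0,0,0,0,0]]' && python3 -m pendant '[[0.2,0,0,0,0,0,0],[0.3,0,0,0,0,0,0],[0.35,0,0,0,0,0,0],[0.35,0.01,0,0,0,0,0],[0.35,0,0,0,0,0,0],[0.35,0,0,0,0,0,0],[0.35,0,0,0,0,0,0],[0.35,0.01,0,0,0,0,0]]'
```

```text
time: 58.55
tool_pos: [0.4671, 0.0544, 0.164]
ee_rot: [3.141, -0.916, 1.239]
wrist_force: [0.5, -1.3, 0.5]
width: 0.0196
finger_force: 30.0
time: 59.15
tool_pos: [0.467, 0.0639, 0.1641]
ee_rot: [3.141, -0.917, 1.239]
wrist_force: [0.1, 0.8, 0.7]
width: 0.0199
finger_force: 30.0
time: 59.95
tool_pos: [0.4934, 0.0638, 0.164]
ee_rot: [3.141, -0.916, 1.239]
wrist_force: [-1.4, -0.2, 0.9]
width: 0.0196
finger_force: 30.0
```

```bash
python3 -m pendant '[[0.35,0.01,0,0,0,0,0],[0.35,0,0,0,0,0,0],[0.35,0.01,0,0,0,0,0],[0.35,0,0,0,0,0,0],[0.35,0.01,0,0,0,0,0],[0.35,0,0,0,0,0,0],[0.35,0.01,0,0,0,0,0],[0.35,0,0,0,0,0,0]]' && python3 -m pendant '[[0.35,0.01,0,0,0,0,0],[0.35,0,0,0,0,0,0],[0.35,0.01,0,0,0,0,0],[0.35,0,0,0,0,0,0],[0.35,0.01,0,0,0,0,0],[0.35,0,0,0,0,0,0],[0.35,0.01,0,0,0,0,0],[0.35,0,0,0,0,0,0]]' && python3 -m pendant '[[0.35,0.01,0,0,0,0,0],[0.35,0,0,0,0,0,0],[0.35,0.01,0,0,0,0,0],[0.35,0,0,0,0,0,0],[0.35,0.01,0,0,0,0,0],[0.35,0,0,0,0,0,0],[0.35,0.01,0,0,0,0,0],[0.35,0,0,0,0,0,0]]'; python3 - <<'E'
from h import *
o=robot.get_obs(); T=o["tool_pos"]; print(T,o["joint_positions"])
ax=T-np.array([.0007,.002,0])
im=imaging.snapshot("scene"); h=hsv(im)
p=proj("scene",[[*ax[:2],.07],[*ax[:2],.11],[.5755,.0632,.07]]); print(p)
x0=int(p[0,0])-9
for r in range(int(p[0,1])-7,int(p[0,1])+6): print(r,x0," ".join("%3d/%3d/%3d"%tuple(h[r,c]) for c in range(x0,x0+19,2)))
E
```

```text
time: 60.75
tool_pos: [0.5214, 0.0643, 0.164]
ee_rot: [3.141, -0.916, 1.239]
wrist_force: [-1.1, 0.9, 0.4]
width: 0.0197
finger_force: 30.0
time: 61.55
tool_pos: [0.5494, 0.0647, 0.164]
ee_rot: [3.141, -0.916, 1.239]
wrist_force: [-1.3, -0.3, 0.4]
width: 0.0195
finger_force: 30.0
time: 62.35
tool_pos: [0.5774, 0.0651, 0.164]
ee_rot: [3.141, -0.917, 1.239]
wrist_force: [-1.0, 0.7, 1.8]
width: 0.0198
finger_force: 30.0
[0.5774 0.0651 0.164 ] [-0.4778  0.1447  1.6869  0.9044  1.5244 -0.2947]
[[341.5728 220.0302]
 [342.4213 212.3919]
 [341.6999 219.7314]]
213 332 120/ 31/142 123/ 32/144 120/ 23/145 105/ 17/ 60   0/  0/ 33   0/  0/ 40 120/  6/ 42  90/  4/ 62  17/ 24/148  16/ 28/173
214 332 125/ 34/143 125/ 38/147 113/ 21/145 120/ 16/ 16 110/ 18/ 42 105/  8/ 65 120/  8/ 90 100/  8/ 98  14/ 28/155  15/ 29/173
215 332 123/ 31/147 125/ 35/145 108/ 22/139 120/ 28/  9 120/ 12/ 43  90/  7/ 77 113/ 10/105  90/  5/ 95  17/ 28/163  17/ 30/172
216 332 112/ 19/151 120/ 24/147 101/ 17/118 165/ 73/  7 120/ 11/ 45 105/ 12/ 85 120/  5/106  45/  6/ 92  16/ 28/174  17/ 30/171
217 332  90/ 13/157  96/ 16/15
[... 421 characters left out ...]
  20/148/ 93  24/ 14/ 92  19/ 28/148  17/ 31/175  17/ 29/174
221 332  45/  7/150  86/ 12/145 110/ 26/ 30 140/ 48/ 16  20/176/152  20/175/130  60/  3/ 92  16/ 26/149  18/ 29/175  17/ 30/171
222 332  21/ 34/150  80/  6/137 120/ 43/ 18 130/ 40/ 19  20/176/167  20/148/162  75/  6/ 92  15/ 31/165  18/ 29/173  17/ 30/171
223 332  20/ 37/151  85/ 13/119 170/ 48/ 16 110/ 32/ 24  21/188/190  19/129/150  60/  5/ 93  14/ 28/173  18/ 30/170  17/ 29/174
224 332  20/ 31/148 103/ 18/101 143/ 57/ 18  22/ 70/ 40  21/193/198  19/107/133  30/  9/109  16/ 28/174  16/ 31/174  17/ 29/173
225 332  21/ 28/148  95/ 17/ 90 128/ 57/ 18  20/131/ 80  21/193/198  20/ 78/117  20/ 18/125  17/ 28/171  17/ 28/175  15/ 29/173
```

```bash
python3 - <<'E'
from h import *
im=imaging.snapshot("scene"); cv2.imwrite("pics/scene16.png",im[:,:,::-1]); h=hsv(im)
for r in (215,216,217,220,221,222,223,224): print(r," ".join("%d:%d/%d"%(c,h[r,c,1],h[r,c,2]) for c in range(336,350)))
T=robot.get_obs()["tool_pos"]; ax=T-np.array([.0007,.002,0])
for z in (.07,.09,.095,.1): print(z,proj("scene",[[*ax[:2],z],[ax[0],ax[1]+.009,z],[ax[0],ax[1]+.004,z]]).round(2).tolist())
E
```

```text
215 336:22/140 337:17/90 338:128/6 339:0/18 340:11/46 341:4/62 342:11/69 343:8/90 344:7/106 345:7/104 346:5/93 347:22/127 348:27/163 349:28/171
216 336:17/118 337:17/60 338:0/7 339:0/21 340:11/47 341:8/65 342:9/83 343:5/99 344:9/108 345:7/103 346:6/91 347:24/141 348:28/173 349:31/174
217 336:18/99 337:24/21 338:0/5 339:10/25 340:5/49 341:4/68 342:9/88 343:8/101 344:9/110 345:8/101 346:12/105 347:26/149 348:28/175 349:29/173
220 336:16/64 337:45/17 338:17/15 339:28/18 340:161/81 341:149/96 342:95/83 343:28/92 344:3/95 345:8/99 346:28/146 347:29/173 348:28/175 349:30/176
221 336:18/28 337:27/19 338:28/18 339:54/38 340:180/150 341:191/168 342:164/115 343:59/95 344:6/91 345:12/103 346:26/149 347:29/176 348:29/174 349:30/172
222 336:51/15 337:57/18 338:14/18 339:131/84 340:176/168 341:194/197 342:148/160 343:35/102 344:6/92 345:20/125 346:30/164 347:31/175 348:31/173 349:31/172
223 336:32/16 337:28/18 338:39/26 339:172/132 340:188/189 341:193/193 342:132/149 343:6/92 344:3/90 345:25/141 346:31/175 347:28/173 348:29/173 349:29/173
224 336:43/18 337:34/15 338:59/39 339:183/149 340:194/198 341:183/181 342:108/132 343:3/93 344:9/111 345:25/153 346:27/172 347:31/175 348:29/175 349:29/174
0.07 [[341.47, 220.23], [344.33, 220.9], [342.74, 220.53]]
0.09 [[341.89, 216.46], [344.79, 217.14], [343.17, 216.76]]
0.095 [[341.99, 215.5], [344.9, 216.18], [343.28, 215.8]]
0.1 [[342.1, 214.53], [345.02, 215.22], [343.4, 214.84]]
```

The pixel profile puts the shank centre at column 342.0 and the strip centre at about 341.4. That matches the prediction, so the nib is on the strip. Finish the run.

```bash
python3 -m pendant '[[0.35,0.01,0,0,0,0,0],[0.35,0,0,0,0,0,0],[0.35,0.01,0,0,0,0,0],[0.35,0,0,0,0,0,0],[0.35,0.01,0,0,0,0,0],[0.35,0,0,0,0,0,0],[0.35,0,0,0,0,0,0],[0.35,0,0,0,0,0,0]]' && python3 -m pendant '[[0.35,0.01,0,0,0,0,0],[0.35,0,0,0,0,0,0],[0.35,0,0,0,0,0,0],[0.35,0,0,0,0,0,0],[0.35,0.01,0,0,0,0,0],[0.35,0,0,0,0,0,0],[0.35,0,0,0,0,0,0],[0.35,0,0,0,0,0,0]]' && python3 -m pendant '[[0.35,0,0,0,0,0,0],[0.3,0,0,0,0,0,0],[0.2,0,0,0,0,0,0],[0.1,0,0,0,0,0,0],[0,0,0,0,0,0,0],[0,0,0,0,0,0,0],[0,0,0,0,0,0,0]]'
```

```text
time: 63.25
tool_pos: [0.6054, 0.0654, 0.164]
ee_rot: [3.141, -0.916, 1.239]
wrist_force: [-1.6, -0.3, 1.3]
width: 0.0198
finger_force: 30.0
time: 64.05
tool_pos: [0.6334, 0.0655, 0.164]
ee_rot: [3.141, -0.916, 1.239]
wrist_force: [-1.9, -0.1, 1.6]
width: 0.0194
finger_force: 30.0
time: 64.75
tool_pos: [0.6428, 0.0655, 0.1642]
ee_rot: [3.14, -0.917, 1.239]
wrist_force: [0.3, 0.2, -0.2]
width: 0.02
finger_force: 30.0
```

```bash
python3 -m pendant '[[0.15,0,0,0,0,0,0],[0,0,0,0,0,0,0],[0,0,1,0,0,0,0],[0,0,2,0,0,0,0],[0,0,2,0,0,0,0],[0,0,2,0,0,0,0],[0,0,0,0,0,0,0]]' && python3 -m pendant '[[-0.2,-2,0,0,0,-5,0],[-0.2,-2.5,0,0,0,-5,0],[-0.2,-2.5,0,0,0,-5,0],[-0.2,-2.5,0,0,0,-5,0],[-0.2,-2.5,0,0,0,-5,0],[-0.2,-2.5,0,0,0,-5,0],[-0.2,-2.5,0,0,0,-5,0],[-0.2,-2.5,0,0,0,-5,0]]' && python3 -m pendant '[[-0.2,-2.5,0,0,0,-5,0],[-0.2,-2.5,0,0,0,-5,0],[-0.2,-2.5,0,0,0,-5,0],[-0.2,-2.5,0,0,0,-5,0],[-0.2,-2.5,0,0,0,-5,0],[0,-2,0,0,0,-5,0],[0,-1.5,0,0,0,0,0],[0,-0.6,0,0,0,0,0]]' && python3 -m pendant '[[0,0,0,0,0,0,0],[0,0,0,0,0,0,0],[0,0,0,0,0,0,0]]'; python3 -c "
from h import *
o=robot.get_obs();print(o['tool_pos'],o['joint_positions'],o['ee_rot'])"
```

```text
time: 65.45
tool_pos: [0.6454, 0.0651, 0.2381]
ee_rot: [3.128, -0.916, 1.248]
wrist_force: [0.2, 0.1, -1.0]
width: 0.0198
finger_force: 30.0
time: 66.25
tool_pos: [0.6273, -0.1305, 0.2323]
ee_rot: [-3.14, -0.915, 0.535]
wrist_force: [-0.2, -0.5, -0.7]
width: 0.0196
finger_force: 30.0
time: 67.05
tool_pos: [0.6178, -0.2962, 0.233]
ee_rot: [3.141, -0.915, 0.018]
wrist_force: [-0.2, -0.5, -2.4]
width: 0.0198
finger_force: 30.0
time: 67.35
tool_pos: [0.6181, -0.2952, 0.2337]
ee_rot: [3.142, -0.916, 0.017]
wrist_force: [0.6, -0.2, -1.3]
width: 0.0197
finger_force: 30.0
[ 0.6181 -0.2952  0.2337] [-0.8334 -0.0615  1.7532  0.8335  0.9363  0.3857] [ 3.1415 -0.916   0.0172]
```

```bash
python3 -m pendant '[[0.05,0.5,0,0,0,0,0],[0,0.43,0,0,0,0,0],[0,0,-2,0,0,0,0],[0,0,-2,0,0,0,0],[0,0,-1,0,0,0,0],[0,0,-1,0,0,0,0],[0,0,0,0,0,0,0],[0,0,0,0,0,0,0]]'; python3 -m pendant '[[0,0,-0.8,0,0,0,0],[0,0,-0.8,0,0,0,0],[0,0,-0.8,0,0,0,0],[0,0,-0.8,0,0,0,0],[0,0,0,0,0,0,0]]'
```

```text
time: 68.15
tool_pos: [0.6189, -0.2863, 0.1747]
ee_rot: [3.14, -0.917, 0.017]
wrist_force: [-0.2, -0.4, -1.0]
width: 0.0201
finger_force: 30.0
time: 68.65
tool_pos: [0.6179, -0.2854, 0.1394]
ee_rot: [-3.138, -0.914, 0.014]
wrist_force: [-0.6, 0.4, -1.9]
width: 0.0197
finger_force: 30.0
```

```bash
python3 -m pendant '[[0,0,-0.8,0,0,0,0],[0,0,-0.7,0,0,0,0],[0,0,-0.5,0,0,0,0],[0,0,-0.4,0,0,0,0],[0,0,-0.2,0,0,0,0],[0,0,0,0,0,0,0],[0,0,0,0,0,0,0]]'
```

```text
time: 69.35
tool_pos: [0.6188, -0.2863, 0.1163]
ee_rot: [3.14, -0.917, 0.017]
wrist_force: [0.1, 0.5, -0.9]
width: 0.0198
finger_force: 30.0
```

```bash
python3 -m pendant '[[0,0,-0.15,0,0,0,0],[0,0,-0.12,0,0,0,0],[0,0,0,0,0,0,0],[0,0,0,0,0,0,0]]'; python3 -m pendant '[[0,0,0,0,0,0,0.6],[0,0,0,0,0,0,0.6],[0,0,0,0,0,0,0.6],[0,0,0,0,0,0,0.6],[0,0,0,0,0,0,0.6],[-0.8,0,0.6,0,0,0,0.6],[-2,0,1.5,0,0,0,0.6],[-2.4,0,1.8,0,0,0,0.6]]' && python3 -m pendant '[[-3,0,2.3,0,0,0,0.6],[-3,0,2.3,0,0,0,0.6],[-3,0,0,0,0,0,0.6],[-3,0,0,0,0,0,0.6],[-3,0,0,0,0,0,0.6],[0,0,0,0,0,0,0.6],[0,0,0,0,0,0,0.6]]'; python3 - <<'E'
from case import *
ims={n:imaging.snapshot(n) for n in("top","scene")}
for n,(x,y,w,hh) in (("top",(404,178,34,26)),("scene",(214,180,28,30))):
    cv2.imwrite(f"pics/{n}17.png",ims[n][:,:,::-1]); a=hsv(ims[n]); h=a[y:y+hh,x:x+w]
    for i in range(hh): print(y+i,"".join("#" if v[2]<50 else "o" if (v[0]<13 and v[1]>185 and v[2]>80) else "b" if (v[0]<20 and v[1]>110) else "." for v in h[i]))
    r=cv2.bitwise_or(rng(a,(0,150,60),(6,255,255)),rng(a,(174,150,60),(180,255,255)))
    for b in blobs(r,(340,190,60,40) if n=="top" else (260,180,33,40),10): print(n,"knob",b[0],pca(cast(n,pts(b[2]),.113)))
    for b in blobs(rng(a,(0,0,0),(180,255,60)),(270,165,95,85),60): print(n,b[0],b[1],rect(cast(n,pts(b[2]),.076)))
E
```

```text
time: 69.75
tool_pos: [0.6186, -0.2861, 0.1133]
ee_rot: [3.141, -0.916, 0.017]
wrist_force: [-0.1, 0.2, -1.7]
width: 0.0195
finger_force: 30.0
time: 70.55
tool_pos: [0.5657, -0.2854, 0.152]
ee_rot: [-3.14, -0.915, 0.016]
wrist_force: [-0.8, 0.6, 1.2]
width: 0.0561
finger_force: 0.0
time: 71.25
tool_pos: [0.4162, -0.2868, 0.1989]
ee_rot: [3.139, -0.917, 0.016]
wrist_force: [0.1, -0.5, 0.7]
width: 0.0562
finger_force: 0.0
178 ..................................
179 ..................................
180 ................bbbbb.............
181 ...........bbbbbbbbbb.............
182 ......bbbbbbbbbbbbbbb.............
183 .bbbbbbbbbbb##########............
184 bbbbbbbbb.#############...........
185 bbbbbbbb###############...........
186 bbbbbbb################...........
187 bbbbbb####bb###########...........
188 bbbbbb###boob##########...........
189 bbbbb####boob###########..........
190 bbbbb####boob###########..........
191 bbbbb####boob##########...........
192 bbbbb####boob###########..........
193 bbbbb####boob###########..........
194 bbbbbb####bbb##########b..........
195 bbbbbb###
[... 1362 characters left out ...]
########bbbbb
204 ......bb##############bbbbbb
205 .....bbbb############bbbbbbb
206 .....bbbbb#########bbbbbbbbb
207 .....bbbbbbbb##bbbbbbbbbbbbb
208 .....bbbbbbbbbbbbbbbbbbbbbbb
209 .....bbbbbbbbbbbbbbbbbbbbbbb
scene knob 109 (array([ 0.5641, -0.1431]), np.float64(83.05526053720082), array([0.0274, 0.0475]))
scene 108 [326.9722 174.8796] [418.8488 -25.9996  43.4185  36.6323  16.2547]
scene 594 [315.2138 211.5539] [557.2216 -23.362  163.1274 160.6584   0.3399]
scene 113 [316.8053 203.7788] [542.5483 -25.3009  87.316   16.2191   0.8329]
scene 196 [275.7347 209.148 ] [ 595.8238 -144.1145   42.41     75.4222   89.7531]
scene 265 [308.4792 237.6113] [669.7331 -16.5297  19.018  147.2189   0.5679]
```

The stylus is back in its stand with the same silhouette as before. The lid is unmoved and the knob is still closed at 89°. Handing in.

```bash
python3 -c "
from bench import robot
print(robot.close_job())"
```

```text
the job is handed in; nothing more can be done
None
```

The job is handed in: the amber, blue and purple boxes are flat in their compartments (no green box was there), the lid is on and latched, the strip was run end to end at about 3.5 cm/s, and the stylus is back in its stand; the blue box tipped on its side at the first try and had to be set upright and placed again.

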